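Swap the packs at the camera and drone charging station

TASK

The video charger has finished: take the charged video pack (green dot) out of it and put it in the empty pocket of the orange case, then put the three flat packs (red dots) on charge, each in the charger made for it, lying flat on the pocket's floor with its gold contacts at the charger's gold-contact end. Set the packs down gently, without dropping them, and leave the coffee cup and the glue stick where they stand.

Things in the scene. Friction and masses are not known exactly. Their poses are not given: they have to be found in the camera images.
- charged_video_pack: Charcoal-grey, long battery pack, 71 x 38 x 28 mm (x, y, z), about 140 g, a green round sticker on its label. Origin: centre of its underside. +x points to the contact end (black band across the top with three gold strips); z up. Starts in the pocket of video_charger, with 19 mm of its height above the rim.
- flat_video_pack: Charcoal-grey, long battery pack, 71 x 38 x 28 mm (x, y, z), about 140 g, a red round sticker on its label. Origin: centre of its underside. +x points to the contact end (black band across the top with three gold strips); z up. Lies on the desk. Fits video_charger.
- flat_action_pack: Blue, small battery pack, 46 x 32 x 19 mm (x, y, z), about 50 g, a red round sticker on its label. Origin: centre of its underside. +x points to the contact end (black band across the top with three gold strips); z up. Lies on the desk. Fits action_charger.
- flat_drone_pack: Silver-grey, large battery pack, 94 x 42 x 36 mm (x, y, z), about 220 g, a red round sticker on its label. Origin: centre of its underside. +x points to the contact end (black band across the top with three gold strips); z up. Lies on the desk. Fits drone_charger.
- video_charger: Charcoal-grey drop-in charger, 128 x 63 mm, fixed. Origin: on the desk under its middle; +x to its contact end (three gold contacts), row of green lamps at the -x end. Pocket 78 x 45 mm, 7 mm more each way than its pack, centre 12 mm toward +x; floor 6 mm, rim 15 mm above the desk; inner rim edge bevelled 5 mm at 45 degrees, below it 4 mm of upright wall. Holds charged_video_pack at the start.
- action_charger: Blue drop-in charger, 103 x 57 mm, fixed. Origin: on the desk under its middle; +x to its contact end (three gold contacts), row of dim amber lamps at the -x end. Pocket 53 x 39 mm, 7 mm more each way than its pack, centre 12 mm toward +x; floor 6 mm, rim 13 mm above the desk; inner rim edge bevelled 5 mm at 45 degrees, below it 2 mm of upright wall. Empty at the start.
- drone_charger: Silver-grey drop-in charger, 151 x 67 mm, fixed. Origin: on the desk under its middle; +x to its contact end (three gold contacts), row of dim amber lamps at the -x end. Pocket 101 x 49 mm, 7 mm more each way than its pack, centre 12 mm toward +x; floor 6 mm, rim 16 mm above the desk; inner rim edge bevelled 5 mm at 45 degrees, below it 5 mm of upright wall. Empty at the start.
- battery_case: Open orange hard case with grey foam, fixed. Origin: on the desk under the middle of its 104 x 108 mm tray; +x to the lid, folded flat beyond it (12 mm high). Empty 78 x 45 mm pocket (x by y) for a video pack, either way round, centre 19 mm toward -y; floor 5 mm, rim 14 mm above the desk, bevelled as in the chargers; outer wall 15 mm high. Three memory cards lie in the +y side.
- cup: White cup of coffee on a saucer at the right of the work, 86 x 111 x 56 mm, loose; origin under its middle. Bystander. A fixed wall shelf (underside 0.41 m, top 0.46 m above the desk) overhangs the back of the desk: its near left corner is at x 0.71, y 0.01 m, its front edge runs from there to x 0.98, y -0.46; keep the wrist clear of it.
- glue_stick: Red and white glue stick standing upright on the desk at the right of the work, 26 mm diameter, 90 mm high, loose; origin under its middle. Bystander.
Not all that is in view belongs to the job. What is shaped like the charged_video_pack but pink or turquoise is not meant.

How it is judged (in metres and radians):
At the end, for the whole second after the job is handed in: Charged video pack in the case's pocket, flat packs in their own chargers, contact end to contact end: each within 7 mm of the pocket's centre in x and y, underside within 3 mm of its floor, level within 0.07 rad, long axis within 0.2 rad of the pocket's, at rest (x of charged_video_pack in the frame of battery_case between -0.007 and 0.007 m and y of charged_video_pack in the frame of battery_case between -0.026 and -0.012 m and z of charged_video_pack in the frame of battery_case between 0.002 and 0.008 m and angle between the x axis of charged_video_pack and the x axis of battery_case, either way round below 0.2 rad and angle between each of charged_video_pack, flat_video_pack, flat_action_pack, flat_drone_pack's own z axis and vertical below 0.07 rad and linear speed of each of charged_video_pack, flat_video_pack, flat_action_pack, flat_drone_pack below 0.02 m/s and x of flat_video_pack in the frame of video_charger between 0.005 and 0.019 m and y of flat_video_pack in the frame of video_charger between -0.007 and 0.007 m and z of flat_video_pack in the frame of video_charger between 0.003 and 0.009 m and angle between the x axis of flat_video_pack and the x axis of video_charger, either way round below 0.2 rad and x of video_charger in the frame of flat_video_pack below -0.003 m and x of flat_action_pack in the frame of action_charger between 0.005 and 0.019 m and y of flat_action_pack in the frame of action_charger between -0.007 and 0.007 m and z of flat_action_pack in the frame of action_charger between 0.003 and 0.009 m and angle between the x axis of flat_action_pack and the x axis of action_charger, either way round below 0.2 rad and x of action_charger in the frame of flat_action_pack below -0.003 m and x of flat_drone_pack in the frame of drone_charger between 0.005 and 0.019 m and y of flat_drone_pack in the frame of drone_charger between -0.007 and 0.007 m and z of flat_drone_pack in the frame of drone_charger between 0.003 and 0.009 m and angle between the x axis of flat_drone_pack and the x axis of drone_charger, either way round below 0.2 rad and x of drone_charger in the frame of flat_drone_pack below -0.003 m); the robot touches nothing.
It fails at once if the cup is shifted more than 2 cm or tipped (distance of cup from where it was at the start of the episode above 0.02 m or angle between cup's own z axis and vertical above 0.25 rad).
It fails at once if the glue stick is shifted more than 3 cm or knocked over (distance of glue_stick from where it was at the start of the episode above 0.03 m or angle between glue_stick's own z axis and vertical above 0.3 rad).
It fails at once if a pack is dropped or flung (faster than 0.8 m/s, a free fall of about 3 cm, while no finger touches it) ((linear speed of charged_video_pack above 0.8 m/s and contact force between the fingers and charged_video_pack below 0.05 N) or (linear speed of flat_video_pack above 0.8 m/s and contact force between the fingers and flat_video_pack below 0.05 N) or (linear speed of flat_action_pack above 0.8 m/s and contact force between the fingers and flat_action_pack below 0.05 N) or (linear speed of flat_drone_pack above 0.8 m/s and contact force between the fingers and flat_drone_pack below 0.05 N)).
It also fails if it takes over 106 s, if anything falls off the work surface, if the arm or the gripper's body presses on something with over 40 N, if the wrist force passes 120 N, or if a joint passes its speed limit or range.

ROBOT

A 6-joint arm with a two-finger parallel gripper is mounted at the origin on a cart in front of the work surface, level with it; the furniture and walls round the work are solid. World frame = base frame: x ahead of the robot, y to its left, z up, the work surface at z = 0. Lengths are in m, angles in degrees, forces in N, time in s.
With the tool pointing down it reaches from about 0.25 to 0.725 m from the base axis. Payload 9.7 kg.
Tool frame: the origin (TCP) lies midway between the tips of the shut fingers; the grasp point (between the pads) lies 19 mm behind it (bot.hold_point_z is the distance from the TCP to the grasp point, in m); z points along the fingers, y is the line along which they close (so a half turn about z gives the same grasp; the last joint's range is limited). The gripper opens to 85 mm and grips with 20 to 120 N. Pads are 22 mm wide; open, the fingers measure 114 mm over their backs; the gripper's body (76 mm by 85 mm) begins 54 mm behind the grasp point. The pads swing forward as they close: fully open they stand 13 mm farther back than shut.
Start: joints at [65.718, 4.979, 10.078, 95.1, 0, 90], TCP at [0.226, 0.501, 0.231] pointing down, gripper open.
Joint ranges: [-179.16, 179.16], [-48.56, 103.87], [-65.8, 70.77], [-126.05, 130.52], [-82.76, 87.17], [-180, 180]. Speed limits (degrees/s): [127.2, 127.2, 147.25, 180, 180, 180].

INTERFACE

Orientations are given as [roll, pitch, yaw] about the fixed x, y, z axes, in that order (R = Rz(yaw) Ry(pitch) Rx(roll)).
In Python, from workcell import bot gives the robot as it stands.
- The arm moves only by the tool play_rows, never from a script. Its argument "steps" is a list that holds one entry, the list of rows, each a list of 4 numbers: the shift along the tool's x, y, z in m, then the turn about the tool's z in rad. In form: [[[tx, ty, tz, yaw], ...]]. A call has exactly 5 rows; each row shifts and turns the commanded pose from where the row before left it, along the tool's axes as they then stand; what a row does not reach is not made up. A row lasts 1/12 s, in which the tool goes at most 41.7 mm and 7.16 degrees, less where a joint would pass 70% of its speed; a pose out of reach is approached as far as the arm can. A call is refused whole if a number of a shift passes 0.0417 or a number of a turn 0.125, either way. A call with a gripper value outside its range is refused whole. "gripper" is the finger opening in m, from 0 to 0.0854, set as the call begins (left out, the last holds). The fingers move at their own pace and stop on an object; "squeeze" is the grip in N (left out, the last holds). Time passes only in rows, so rows that do not move let the fingers close, or fill a call up. It gives the time, the measured TCP pose, the force, the opening and the grip force at its end, in the units of the state.
- bot.get_obs(): the state, without advancing time (a new reading comes with each control period).
- bot.camera(name): name is "scene" or "top"; returns a dict with "img" (384x512x3 uint8, blue, green, red), "vfov" (degrees; the focal length in pixels is half the picture's height over the tangent of half this angle, whatever the lens; pixels are square), "cx", "cy" (the principal point, pixels), "xyz" and "attitude" of the camera in the world. Camera axes: x right, y down, z forward; pixel columns grow to the right and rows downward; lengths in m; the calibration is good to about 2 mm. A picture is of the moment at which its call begins. There is no depth.
- bot.job_done(): hands the job in; it is judged then, once.
The state is a dict: "time": time; "q": joint angles; "qd": joint speeds; "joint_efforts": joint torques, N m; "ee_pos": TCP position; "tcp_rot": TCP orientation; "wrist_force": force on the tool from outside, world axes, zero at the start; "torque": the same for the moment, N m; "opening": finger opening in m; "grasp_force": force on a finger pad.
Only numpy, scipy, OpenCV 4.12 (cv2) and the standard library are available. Lean on these libraries where they do the work, as an engineer would, in place of code of your own. Each camera call takes 0.05 s, during which the arm holds its last target. There are 200 camera calls.

## Working session

There is one attempt and no reset: what is moved stays moved. The work goes in short steps, Python scripts to look and compute and a tool call to move; the robot and the scene stay as the last step left them, time stands still between calls to the robot, and variables do not carry over. Pictures are saved under pics/ and viewed, at most 14 in all, crops included, and the job is handed in when it is done.

Besides the shell and the picture viewer there is one more tool, called after "Call:" by a JSON object that holds its "method" and its "body". play_rows: Moves the arm, as the interface text tells. Its arguments: {"type":"object","properties":{"steps":{"type":"array","items":{"type":"array","items":{"type":"array","items":{"type":"number"}}}},"gripper":{"type":"number"},"squeeze":{"type":"number"}},"required":["steps"]}

```bash
mkdir -p pics; ls; python3 - <<'E'
from workcell import bot
import cv2
print(bot.get_obs(), bot.hold_point_z)
for n in("top","scene"):
    c=bot.camera(n); cv2.imwrite(f"pics/{n}0.png",c["img"]); print(n,{k:v for k,v in c.items() if k!="img"})
    cv2.imwrite(f"pics/{n}0b.png",cv2.resize(c["img"],(800,600),interpolation=cv2.INTER_CUBIC))
E
```

```text
pics
{'time': 0.0, 'q': array([6.57188923e+01, 5.01291005e+00, 1.00332833e+01, 9.51018550e+01,
       3.99415098e-04, 8.99987536e+01]), 'qd': array([ 0.02657646, -0.05986286,  0.01216515, -0.04273872, -0.09023677,
       -0.0406036 ]), 'joint_efforts': array([ 2.48256540e-03, -5.20385563e+01,  4.64808798e+01,  1.60274404e-02,
        1.62585047e-04,  3.78372150e-06]), 'ee_pos': array([0.22606237, 0.50111797, 0.23055524]), 'tcp_rot': array([-1.79918518e+02, -4.01187184e-04,  1.55720138e+02]), 'wrist_force': array([-0.41108568,  0.6796193 , -0.18734458]), 'torque': array([ 0.057437  ,  0.00900288, -0.06454197]), 'grasp_force': 0.0, 'opening': 0.08536299572739345} 0.0187
top {'vfov': 48.87420932817399, 'cx': 255.17541105161425, 'cy': 194.43896250690744, 'xyz': array([ 0.40620897, -0.16547535,  1.08599393]), 'attitude': array([-171.71330792,    0.43156128,  -91.65481864])}
scene {'vfov': 57.17963269147918, 'cx': 253.34080488292864, 'cy': 190.14505677059984, 'xyz': array([ 0.04986149, -0.67237032,  0.6766312 ]), 'attitude': array([-133.7227593 ,    0.76817796,  -45.17499575])}
```

View pics/top0b.png

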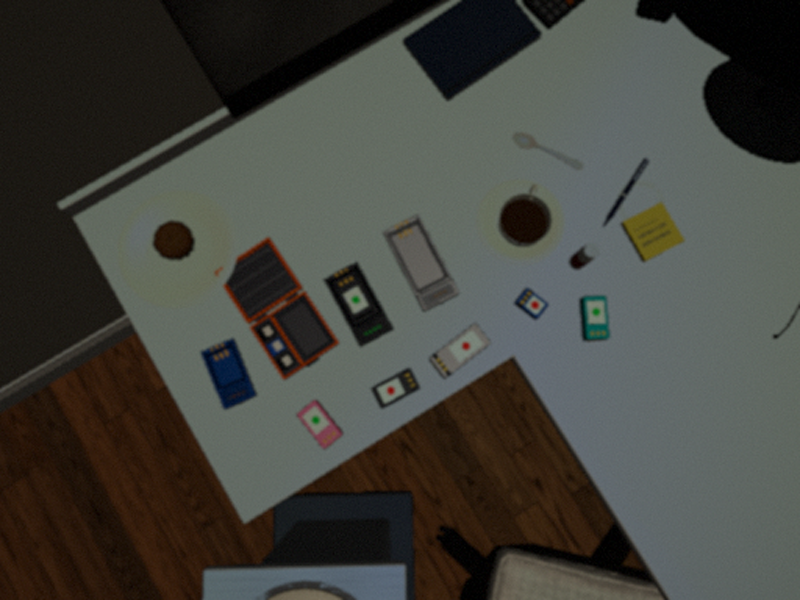

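View pics/scene0b.png

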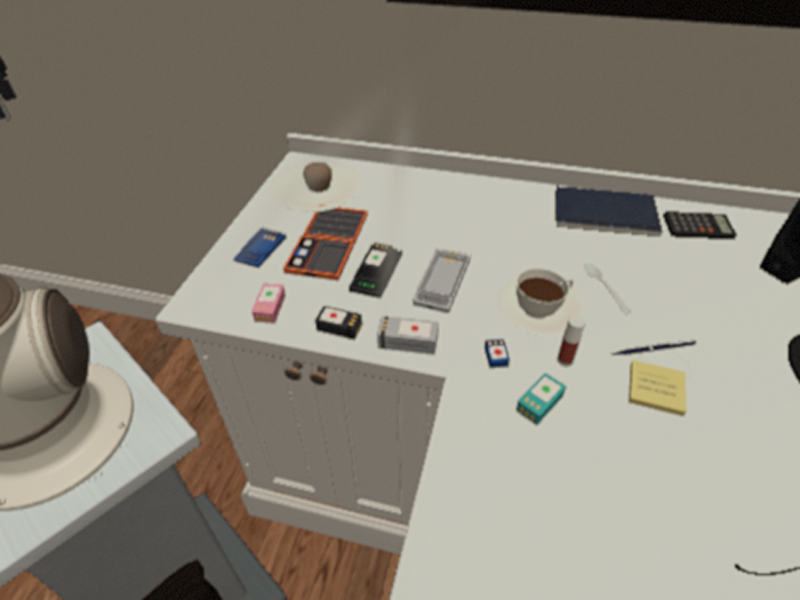

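```bash
python3 - <<'E'
import cv2
a=cv2.imread("pics/top0.png")[130:300,125:375]
a=cv2.convertScaleAbs(a,alpha=1.8)
cv2.imwrite("pics/topc.png",cv2.resize(a,None,fx=3.2,fy=3.2,interpolation=cv2.INTER_CUBIC))
b=cv2.imread("pics/scene0.png")[120:280,140:380]
cv2.imwrite("pics/scenec.png",cv2.resize(b,None,fx=3.3,fy=3.3,interpolation=cv2.INTER_CUBIC))
E
```

```text
(no output)
```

View pics/topc.png

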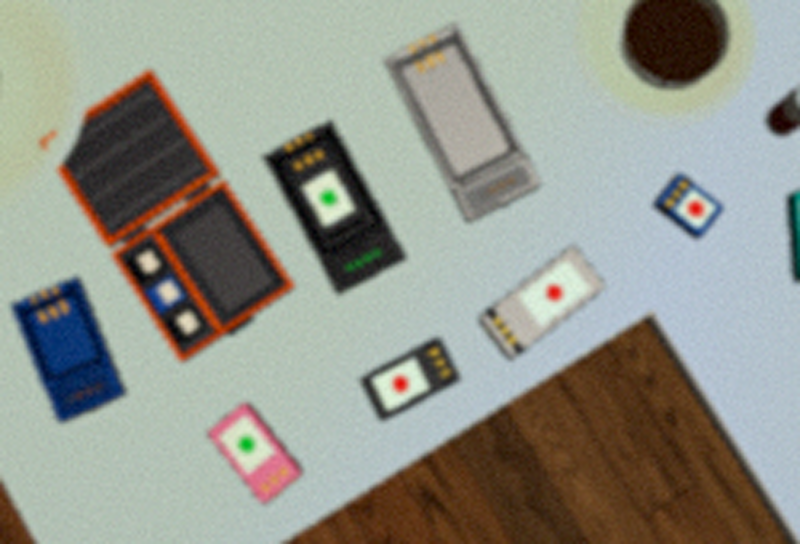

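View pics/scenec.png

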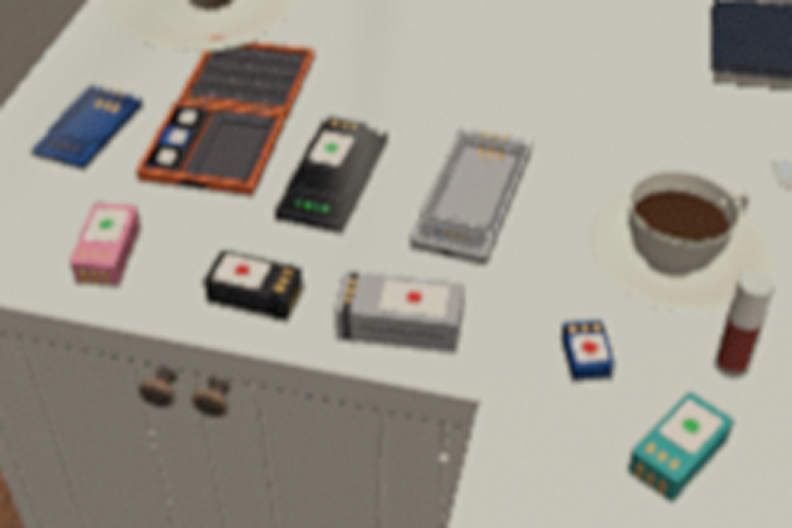

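```bash
cat > h.py <<'E'
import numpy as np, cv2
from scipy.spatial.transform import Rotation as R
def cam(c):
    f=c["img"].shape[0]/2/np.tan(np.radians(c["vfov"]/2))
    return f,c["cx"],c["cy"],np.array(c["xyz"]),R.from_euler("xyz",c["attitude"],degrees=True).as_matrix()
def ray(c,p,z):
    f,cx,cy,o,M=cam(c); p=np.atleast_2d(p).astype(float)
    d=np.c_[(p[:,0]-cx)/f,(p[:,1]-cy)/f,np.ones(len(p))]@M.T
    return (o+d*((z-o[2])/d[:,2])[:,None])[:,:2]
def proj(c,P):
    f,cx,cy,o,M=cam(c); q=(np.atleast_2d(P)-o)@M
    return np.c_[q[:,0]/q[:,2]*f+cx,q[:,1]/q[:,2]*f+cy]
def dots(c,n,z=0.03):
    hsv=cv2.cvtColor(c["img"],cv2.COLOR_BGR2HSV); H,S,V=cv2.split(hsv)
    out=[]
    for nm,m in(("red",((H<8)|(H>172))&(S>140)&(V>70)),("green",(abs(H.astype(int)-62)<15)&(S>140)&(V>70))):
        k,l,st,ce=cv2.connectedComponentsWithStats(m.astype(np.uint8))
        out+=[(nm,ce[i],st[i,4]) for i in range(1,k) if st[i,4]>=4]
    return out
E
python3 - <<'E'
from workcell import bot
from h import *
ims=[bot.camera("top") for _ in range(8)]
c=ims[0]; c["img"]=np.mean([i["img"].astype(float) for i in ims],0).astype(np.uint8)
import pickle; s=bot.camera("scene"); pickle.dump((c,s),open("cams.pkl","wb"))
for n,k in(("top",c),("scene",s)):
    for d in dots(k,n): print(n,d[0],d[1].round(1),d[2],ray(k,d[1],.03).round(3))
S=4
big=cv2.resize(c["img"],None,fx=S,fy=S,interpolation=cv2.INTER_CUBIC)
lab=cv2.cvtColor(big,cv2.COLOR_BGR2LAB).astype(np.float32)
seeds=dict(video_ch=(227,192,.015,128,63),action_ch=(146,239,.013,103,57),drone_ch=(269,168,.016,151,67),case=(188,205,.015,104,108),flat_video=(253,249,.028,71,38),flat_drone=(294,224,.036,94,42),flat_action=(340,194,.019,46,32))
ov=cv2.convertScaleAbs(big,alpha=1.8)
gray=None
for n,(u,v,h,L,W) in seeds.items():
    u0,v0=int(u*S),int(v*S); r=50*S if 'ch' in n or n=='case' else 28*S
    x0,y0=max(u0-r,0),max(v0-r,0)
    sub=lab[y0:v0+r,x0:u0+r]
    # desk colour: plane fit over bright desk-like pixels
    yy,xx=np.mgrid[:sub.shape[0],:sub.shape[1]]
    m=(sub[...,0]>np.percentile(sub[...,0],60))
    for _ in range(4):
        A=np.c_[xx[m],yy[m],np.ones(m.sum())]; K=np.linalg.lstsq(A,sub[m],rcond=None)[0]
        dif=np.linalg.norm(sub-(np.c_[xx.ravel(),yy.ravel(),np.ones(xx.size)]@K).reshape(sub.shape),axis=2); m=dif<7
    mask=cv2.morphologyEx((dif>10).astype(np.uint8),cv2.MORPH_CLOSE,np.ones((9,9)))
    mask=cv2.morphologyEx(mask,cv2.MORPH_OPEN,np.ones((9,9)))
    cs=cv2.findContours(mask,cv2.RETR_EXTERNAL,cv2.CHAIN_APPROX_NONE)[0]
    cn=[k for k in cs if cv2.pointPolygonTest(k,(float(u0-x0),float(v0-y0)),False)>=0]
    if not cn: print(n,"none");continue
    k=cn[0][:,0]+[x0,y0]; cv2.drawContours(ov,[k[:,None]],-1,(255,0,255),1)
    g=ray(c,(k+.5)/S-.5,h)*1000
    (cx,cy),(a,b),t=cv2.minAreaRect(g.astype(np.float32))
    if a<b: a,b,t=b,a,t+90
    cv2.circle(ov,(u0,v0),4,(255,255,0),-1)
    t=np.radians(t); ax=np.array([np.cos(t),np.sin(t)]); ay=np.array([-ax[1],ax[0]])
    C=np.array([cx,cy]); away=C-[406,-165]
    # far edges are true top edges; shift by half the excess
    C2=C+ax*np.sign(away@ax)*(a-L)/2+ay*np.sign(away@ay)*(b-W)/2
    ex=h*abs(np.array([away@ax,away@ay]))/(1.086)
    print(n,"rect",C.round(1),"size",round(a,1),round(b,1),"want",L,W,"expected excess",ex.round(1),"ang",np.degrees(t).round(1),"corr C",C2.round(1))
cv2.imwrite("pics/ov.png",cv2.resize(ov[520:1200,500:1500],(800,544)))
E
```

```text
top red [342.  194.8] 10 [[ 0.553 -0.381]]
top red [297.8 221. ] 10 [[ 0.49  -0.267]]
top red [249.6 249.6] 13 [[ 0.422 -0.144]]
top green [227.2 191.5] 10 [[ 0.57  -0.091]]
top green [381.  199.2] 10 [[ 0.539 -0.478]]
top green [201.5 268.5] 12 [[ 0.38  -0.024]]
scene red [198.5 163.5] 4 [[0.492 0.003]]
scene red [213.  201.5] 6 [[ 0.421 -0.145]]
scene red [265.  209.5] 6 [[ 0.494 -0.26 ]]
scene red [363.2 225.3] 84 [[ 0.62  -0.464]]
scene red [318.3 224.6] 7 [[ 0.547 -0.386]]
scene green [349.  248.5] 4 [[ 0.538 -0.479]]
video_ch rect [565.3 -95. ] size 134.6 68.7 want 128 63 expected excess [2.4 0.1] ang 26.9 corr C [569.5 -96.1]
action_ch rect [457.6 117.7] size 109.3 64.3 want 103 57 expected excess [1.9 2.9] ang 22.3 corr C [459.2 122.2]
drone_ch rect [ 630.2 -199.7] size 156.9 73.6 want 151 67 expected excess [2.8 1.9] ang 25.6 corr C [ 634.3 -201.4]
case rect [562.9  39.5] size 225.6 113.3 want 104 108 expected excess [3.3 1.2] ang 32.1 corr C [613.   74.1]
flat_video rect [ 426.4 -152.1] size 76.3 43.5 want 71 38 expected excess [0.1 0.6] ang 116.3 corr C [ 427.7 -148.5]
flat_drone rect [ 482.2 -255.9] size 102.0 48.0 want 94 42 expected excess [3.9 0.3] ang 125.1 corr C [ 486.9 -257.4]
flat_action rect [ 556.5 -376.8] size 51.6 40.8 want 46 32 expected excess [1.1 4.4] ang 49.1 corr C [ 558.1 -381.8]
```

View pics/ov.png

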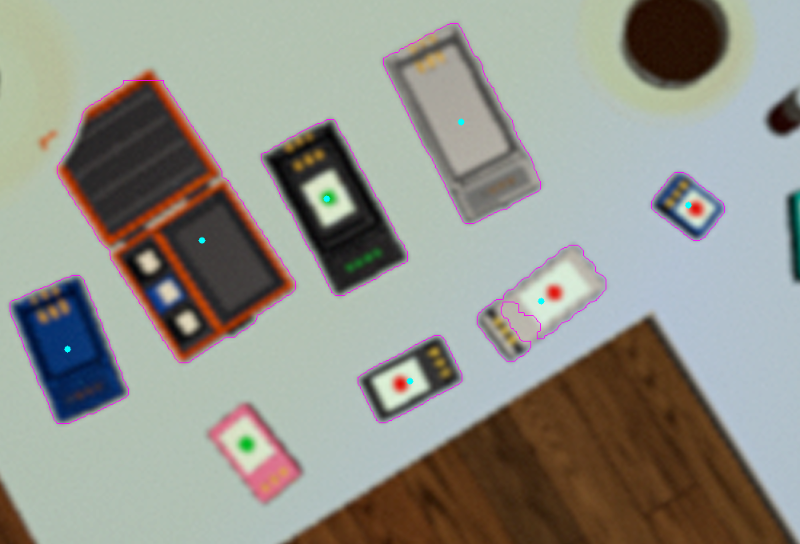

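Call:
{"method": "play_rows", "body": {"steps": [[[0,0,0,0.1124],[0,0,0,0.1124],[0,0,0,0.1124],[0,0,0,0.1124],[0,0,0,0.1124]]], "gripper": 0.054, "squeeze": 50}}

```text
time: 0.97
ee_pos: [0.2262, 0.5013, 0.2313]
tcp_rot: [180.0, -0.0, 123.2]
wrist_force: [0.1, -0.6, 0.4]
opening: 0.0538
grasp_force: 0.0
```

Call:
{"method": "play_rows", "body": {"steps": [[[0,0,0,0.1124],[0,0,0,0.1124],[0,0,0,0.1124],[0,0,0,0.1124],[0,0,0,0.1124]]]}}

```text
time: 1.38
ee_pos: [0.2262, 0.5013, 0.2313]
tcp_rot: [180.0, -0.0, 91.0]
wrist_force: [0.6, 0.6, 0.2]
opening: 0.0539
grasp_force: 0.0
```

Call:
{"method": "play_rows", "body": {"steps": [[[0,0,0,0.1124],[0,0,0,0.1124],[0,0,0,0.1124],[0,0,0,0.1124],[0,0,0,0.1124]]]}}

```text
time: 1.8
ee_pos: [0.2508, 0.4884, 0.2312]
tcp_rot: [-178.6, 0.0, 62.4]
wrist_force: [0.8, 0.0, -0.4]
opening: 0.0541
grasp_force: 0.0
```

Call:
{"method": "play_rows", "body": {"steps": [[[0,0,0,0.1124],[0,0,0,0.1124],[0,0,0,0.1124],[0,0,0,0.1124],[0,0,0,0.1124]]]}}

```text
time: 2.22
ee_pos: [0.3688, 0.3911, 0.2314]
tcp_rot: [-172.5, 2.3, 42.8]
wrist_force: [0.3, 1.0, 0.2]
opening: 0.054
grasp_force: 0.0
```

```bash
python3 - <<'E'
from workcell import bot
o=bot.get_obs()
print(o["q"].round(1),o["ee_pos"],o["tcp_rot"])
E
```

```text
[ 42.7   5.4  10.3  97.2   7.5 179.9] [0.36878249 0.39105285 0.23143875] [-172.46552139    2.32592219   42.75063108]
```

Call:
{"method": "play_rows", "body": {"steps": [[[0,0.03,0,-0.1],[0,0.03,0,-0.1],[0,0.03,0,-0.1],[0,0.03,0,-0.1],[0,0.03,0,-0.1]]]}}

```text
time: 2.63
ee_pos: [0.4881, 0.3045, 0.2116]
tcp_rot: [-172.4, -1.6, 71.6]
wrist_force: [-0.7, 0.6, -0.6]
opening: 0.0544
grasp_force: 0.0
```

```bash
python3 - <<'E'
from workcell import bot
o=bot.get_obs()
print(o["q"].round(1),o["ee_pos"],o["tcp_rot"])
E
```

```text
[ 28.7  12.2  15.7  97.5   6.7 136.7] [0.48811891 0.30446439 0.21156343] [-172.35974665   -1.59630005   71.57480523]
```

```bash
cat >> h.py <<'E'
def plan(o,target,n):
    M=R.from_euler("xyz",o["tcp_rot"],degrees=True).as_matrix()
    t=M.T@(np.array(target)-o["ee_pos"])
    print("total",t.round(4),"per row",(t/n).round(4),"z axis",M[:,2].round(4), "q",o["q"].round(1))
E
python3 - <<'E'
from workcell import bot
from h import *
plan(bot.get_obs(),[.5,-.29,.25],20)
# refine vision offline
import pickle; c,s=pickle.load(open("cams.pkl","rb"))
q=lambda p:(np.array(p)*1.25+[500,520]+.5)/4-.5
P=ray(c,q([(222,178),(112,250),(183,361),(295,287)]),.015)
print("tray corners",P.round(4).tolist(),"c",P.mean(0))
for i in range(4):
    d=P[(i+1)%4]-P[i]; print(np.linalg.norm(d).round(4),np.degrees(np.arctan2(d[1],d[0])).round(1))
hsv=cv2.cvtColor(c["img"],cv2.COLOR_BGR2HSV); H,S,V=[a.astype(int) for a in cv2.split(hsv)]
gold=((H>12)&(H<32)&(S>75)).astype(np.uint8)
for n,d,z in(("drone",(297.8,221),.036),("video",(249.6,249.6),.028),("action",(342,194.8),.019),("charged",(227.2,191.5),.034)):
    y,x=np.nonzero(gold); k=np.hypot(x-d[0],y-d[1])<(22 if n=="drone" else 19 if n!="action" else 13)
    g=np.array([x[k].mean(),y[k].mean()]); a,b=ray(c,[g,d],z); v=a-b
    print(n,"dot",b.round(4),"gold",a.round(4),k.sum(),"dist",np.linalg.norm(v).round(4),"ang",np.degrees(np.arctan2(v[1],v[0])).round(1))
print("cup,glue base",ray(c,[(336,141),(367,168)],.0))
E
```

```text
total [-0.5589  0.1902 -0.08  ] per row [-0.0279  0.0095 -0.004 ] z axis [-0.1174  0.0682 -0.9907] q [ 28.7  12.2  15.7  97.5   6.7 136.7]
tray corners [[0.591, -0.0053], [0.5353, 0.083], [0.4456, 0.0266], [0.5014, -0.0626]] c [0.51833117 0.01043877]
0.1044 122.2
0.106 -147.9
0.1053 -58.0
0.1063 32.6
drone dot [ 0.4894 -0.266 ] gold [ 0.4607 -0.2263] 27 dist 0.049 ang 125.8
video dot [ 0.4225 -0.1441] gold [ 0.4387 -0.1749] 45 dist 0.0348 ang -62.3
action dot [ 0.5542 -0.383 ] gold [ 0.5658 -0.3681] 18 dist 0.0189 ang 52.3
charged dot [ 0.5692 -0.0917] gold [ 0.6027 -0.0754] 64 dist 0.0373 ang 26.0
cup,glue base [[ 0.70078113 -0.37945257]
 [ 0.62565054 -0.45628997]]
```

Call:
{"method": "play_rows", "body": {"steps": [[[-0.028,0.0095,-0.004,0],[-0.028,0.0095,-0.004,0],[-0.028,0.0095,-0.004,0],[-0.028,0.0095,-0.004,0],[-0.028,0.0095,-0.004,0]]]}}

```text
time: 3.05
ee_pos: [0.4891, 0.1556, 0.2211]
tcp_rot: [-172.3, -1.5, 71.3]
wrist_force: [-0.7, -0.3, 0.0]
opening: 0.0539
grasp_force: 0.0
```

Call:
{"method": "play_rows", "body": {"steps": [[[-0.028,0.0095,-0.004,0],[-0.028,0.0095,-0.004,0],[-0.028,0.0095,-0.004,0],[-0.028,0.0095,-0.004,0],[-0.028,0.0095,-0.004,0]]]}}

```text
time: 3.47
ee_pos: [0.4912, 0.0067, 0.231]
tcp_rot: [-172.3, -1.5, 71.3]
wrist_force: [-0.1, -0.5, -0.3]
opening: 0.054
grasp_force: 0.0
```

Call:
{"method": "play_rows", "body": {"steps": [[[-0.028,0.0095,-0.004,0],[-0.028,0.0095,-0.004,0],[-0.028,0.0095,-0.004,0],[-0.028,0.0095,-0.004,0],[-0.028,0.0095,-0.004,0]]]}}

```text
time: 3.88
ee_pos: [0.4934, -0.1422, 0.2407]
tcp_rot: [-172.3, -1.5, 71.3]
wrist_force: [0.6, -0.4, -0.4]
opening: 0.0541
grasp_force: 0.0
```

Call:
{"method": "play_rows", "body": {"steps": [[[-0.028,0.0095,-0.004,0],[-0.028,0.0095,-0.004,0],[-0.028,0.0095,-0.004,0],[-0.028,0.0095,-0.004,0],[-0.028,0.0095,-0.004,0]]]}}

```text
time: 4.3
ee_pos: [0.4956, -0.2911, 0.2503]
tcp_rot: [-172.3, -1.5, 71.3]
wrist_force: [0.1, -0.2, 0.7]
opening: 0.0537
grasp_force: 0.0
```

```bash
python3 - <<'E'
from workcell import bot
from h import *
o=bot.get_obs(); print(o["ee_pos"],o["tcp_rot"])
plan(o,[.5*1.3,-.29*1.3,.25],10)
E
```

```text
[ 0.49557132 -0.29109841  0.25033716] [-172.33828438   -1.53586818   71.31431462]
total [-0.0319  0.1722 -0.0237] per row [-0.0032  0.0172 -0.0024] z axis [-0.1178  0.0679 -0.9907] q [-3.040e+01  1.740e+01  2.620e+01  1.066e+02 -1.000e-01  7.820e+01]
```

Call:
{"method": "play_rows", "body": {"steps": [[[-0.0032,0.0172,-0.0024,0],[-0.0032,0.0172,-0.0024,0],[-0.0032,0.0172,-0.0024,0],[-0.0032,0.0172,-0.0024,0],[-0.0032,0.0172,-0.0024,0]]]}}

```text
time: 4.72
ee_pos: [0.5735, -0.3331, 0.2501]
tcp_rot: [-172.3, -1.5, 71.3]
wrist_force: [1.7, -0.3, 0.5]
opening: 0.0541
grasp_force: 0.0
```

Call:
{"method": "play_rows", "body": {"steps": [[[-0.0032,0.0172,-0.0024,0],[-0.0032,0.0172,-0.0024,0],[-0.0016,0.0086,-0.0012,0],[-0.0016,0.0086,-0.0012,0],[-0.0016,0.0086,-0.0012,0]]]}}

```text
time: 5.13
ee_pos: [0.6237, -0.3608, 0.2459]
tcp_rot: [-172.3, -1.5, 71.3]
wrist_force: [-7.4, 4.1, 7.4]
opening: 0.0538
grasp_force: 0.0
```

```bash
python3 - <<'E'
from workcell import bot
from h import *
o=bot.get_obs(); print(o["ee_pos"],o["tcp_rot"])
plan(o,[.5*1.4,-.29*1.4,.25],10)
E
```

```text
[ 0.62370758 -0.36075585  0.2458518 ] [-172.28388236   -1.54553997   71.32164641]
total [-0.0183  0.0854 -0.0163] per row [-0.0018  0.0085 -0.0016] z axis [-0.1186  0.0683 -0.9906] q [-30.   48.3  70.8 120.3  -0.   78.5]
```

Call:
{"method": "play_rows", "body": {"steps": [[[-0.0018,0.0085,-0.0016,0],[-0.0018,0.0085,-0.0016,0],[-0.0018,0.0085,-0.0016,0],[-0.0018,0.0085,-0.0016,0],[-0.0018,0.0085,-0.0016,0]]]}}

```text
time: 5.55
ee_pos: [0.6409, -0.3711, 0.2353]
tcp_rot: [-174.2, -1.2, 71.4]
wrist_force: [0.6, -0.5, -0.2]
opening: 0.0543
grasp_force: 0.0
```

```bash
python3 - <<'E'
from workcell import bot
from h import *
o=bot.get_obs(); print(o["ee_pos"],o["tcp_rot"])
plan(o,[.5*1.45,-.29*1.45,.25],10)
E
```

```text
[ 0.64092453 -0.37111565  0.23534747] [-174.19177803   -1.1636869    71.36688101]
total [-0.0196  0.0934 -0.0246] per row [-0.002   0.0093 -0.0025] z axis [-0.0894  0.0515 -0.9947] q [-30.1  48.9  70.7 117.7  -0.   78.5]
```

Call:
{"method": "play_rows", "body": {"steps": [[[-0.002,0.009,-0.0025,0],[-0.002,0.009,-0.0025,0],[-0.002,0.009,-0.0025,0],[-0.002,0.009,-0.0025,0],[-0.002,0.009,-0.0025,0]]]}}

```text
time: 5.97
ee_pos: [0.6566, -0.3812, 0.2239]
tcp_rot: [-175.8, -0.8, 71.4]
wrist_force: [0.1, -1.1, -0.1]
opening: 0.0536
grasp_force: 0.0
```

Call:
{"method": "play_rows", "body": {"steps": [[[-0.002,0.009,-0.0025,0],[-0.002,0.009,-0.0025,0],[-0.002,0.009,-0.0025,0],[-0.002,0.009,-0.0025,0],[0,0,0,0]]]}}

```text
time: 6.38
ee_pos: [0.6691, -0.3891, 0.2167]
tcp_rot: [-177.2, -0.6, 71.4]
wrist_force: [-0.2, -0.3, -0.4]
opening: 0.054
grasp_force: 0.0
```

```bash
python3 - <<'E'
from workcell import bot
from h import *
o=bot.get_obs(); print(o["ee_pos"],o["tcp_rot"])
plan(o,[.5*1.45,-.29*1.45,.25],10)
E
```

```text
[ 0.66907654 -0.38913441  0.21669366] [-177.19560143   -0.55065151   71.41056708]
total [-0.0116  0.0613 -0.0365] per row [-0.0012  0.0061 -0.0036] z axis [-0.0433  0.0247 -0.9988] q [-30.2  50.1  70.7 113.4  -0.   78.4]
```

Call:
{"method": "play_rows", "body": {"steps": [[[-0.002,0.009,-0.0025,0],[-0.002,0.009,-0.0025,0],[-0.002,0.009,-0.0025,0],[-0.002,0.009,-0.0025,0],[-0.002,0.009,-0.0025,0]]]}}

```text
time: 6.8
ee_pos: [0.6842, -0.3988, 0.2102]
tcp_rot: [-179.1, -0.2, 71.4]
wrist_force: [-0.6, -0.7, -0.7]
opening: 0.0542
grasp_force: 0.0
```

Call:
{"method": "play_rows", "body": {"steps": [[[-0.002,0.009,-0.0025,0],[-0.002,0.009,-0.0025,0],[-0.001,0.005,-0.001,0],[0,0,0,0],[0,0,0,0]]]}}

```text
time: 7.22
ee_pos: [0.6915, -0.4033, 0.2071]
tcp_rot: [-180.0, 0.0, 71.4]
wrist_force: [-0.4, 0.7, -0.2]
opening: 0.0539
grasp_force: 0.0
```

```bash
python3 - <<'E'
from workcell import bot
from h import *
o=bot.get_obs(); print(o["ee_pos"],o["tcp_rot"])
plan(o,[.577,-.089,.18],10)
E
```

```text
[ 0.69152914 -0.40331768  0.20713846] [-1.79953276e+02  1.71145636e-02  7.14232486e+01]
total [ 0.2615 -0.2087  0.0272] per row [ 0.0261 -0.0209  0.0027] z axis [-9.e-04 -0.e+00 -1.e+00] q [-30.2  50.8  70.7 110.   -0.   78.3]
```

Call:
{"method": "play_rows", "body": {"steps": [[[0.0262,-0.0209,0.0027,0],[0.0262,-0.0209,0.0027,0],[0.0262,-0.0209,0.0027,0],[0.0262,-0.0209,0.0027,0],[0.0262,-0.0209,0.0027,0]]]}}

```text
time: 7.63
ee_pos: [0.6426, -0.2658, 0.1969]
tcp_rot: [-180.0, 0.0, 71.4]
wrist_force: [0.7, -1.0, 0.6]
opening: 0.0539
grasp_force: 0.0
```

Call:
{"method": "play_rows", "body": {"steps": [[[0.0262,-0.0209,0.0027,0],[0.0262,-0.0209,0.0027,0],[0.0262,-0.0209,0.0027,0],[0.0262,-0.0209,0.0027,0],[0.0262,-0.0209,0.0027,0]]]}}

```text
time: 8.05
ee_pos: [0.5855, -0.1082, 0.1838]
tcp_rot: [180.0, 0.0, 71.4]
wrist_force: [0.8, 0.9, -0.5]
opening: 0.0542
grasp_force: 0.0
```

Call:
{"method": "play_rows", "body": {"steps": [[[0,0,0.012,0.112],[0,0,0.012,0.112],[0,0,0.012,0.112],[0,0,0.012,0.112],[0,0,0.012,0.112]]]}}

```text
time: 8.47
ee_pos: [0.5863, -0.1095, 0.1234]
tcp_rot: [180.0, 0.0, 39.0]
wrist_force: [-0.1, 0.4, 0.4]
opening: 0.0545
grasp_force: 0.0
```

Call:
{"method": "play_rows", "body": {"steps": [[[0,0,0.005,0.112],[0,0,0.005,0.112],[0,0,0,0],[0,0,0,0],[0,0,0,0]]]}}

```text
time: 8.88
ee_pos: [0.5865, -0.1097, 0.1142]
tcp_rot: [180.0, 0.0, 26.7]
wrist_force: [0.2, 0.1, 0.1]
opening: 0.0541
grasp_force: 0.0
```

```bash
python3 - <<'E'
from workcell import bot
from h import *
o=bot.get_obs(); print(o["ee_pos"],o["tcp_rot"])
plan(o,[.577,-.089,.018],10)
s=bot.camera("scene"); cv2.imwrite("pics/s2.png",cv2.resize(s["img"][100:260,130:350],None,fx=3.5,fy=3.5,interpolation=cv2.INTER_CUBIC))
E
```

```text
[ 0.58651998 -0.1096588   0.11415921] [1.79986390e+02 6.54791337e-03 2.67145407e+01]
total [ 0.0008 -0.0228  0.0962] per row [ 0.0001 -0.0023  0.0096] z axis [ 0.e+00 -3.e-04 -1.e+00] q [-10.6  10.6   3.4  82.8  -0.  142.7]
```

View pics/s2.png

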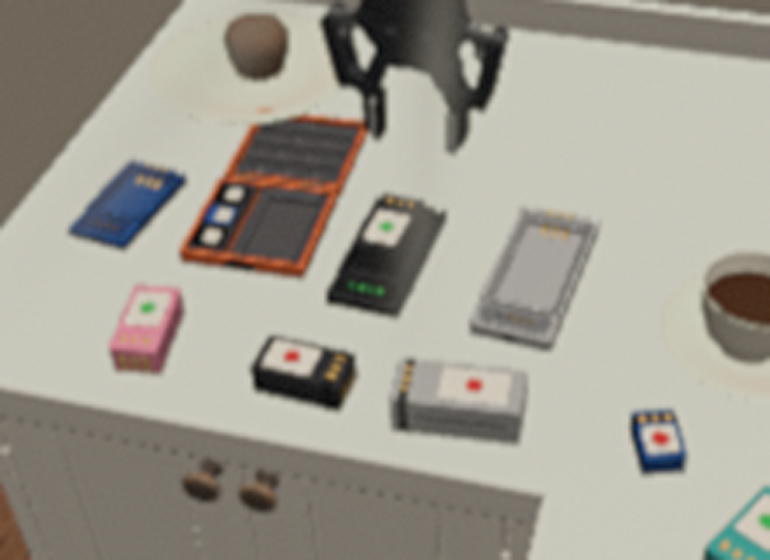

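Call:
{"method": "play_rows", "body": {"steps": [[[0,-0.0046,0.01,0],[0,-0.0046,0.01,0],[0,-0.0046,0.01,0],[0,-0.0046,0.01,0],[0,-0.0046,0.01,0]]]}}

```text
time: 9.35
ee_pos: [0.5757, -0.0886, 0.0624]
tcp_rot: [-180.0, 0.1, 26.5]
wrist_force: [0.6, -0.5, 0.1]
opening: 0.0539
grasp_force: 0.0
```

Call:
{"method": "play_rows", "body": {"steps": [[[0,0,0.01,0],[0,0,0.01,0],[0,0,0.01,0],[0,0,0.01,0],[0,0,0.005,0]]]}}

```text
time: 9.77
ee_pos: [0.5755, -0.0892, 0.0167]
tcp_rot: [-179.9, 0.1, 26.5]
wrist_force: [-1.1, 0.2, -0.5]
opening: 0.0537
grasp_force: 0.0
```

```bash
python3 - <<'E'
from workcell import bot
from h import *
o=bot.get_obs(); print(o["ee_pos"],o["tcp_rot"])
plan(o,[.577,-.089,.018],1)
for n in("scene","top"):
    s=bot.camera(n); u=proj(s,[.577,-.089,.03])[0].astype(int); im=s["img"][u[1]-45:u[1]+45,u[0]-55:u[0]+55]
    cv2.imwrite(f"pics/g_{n}.png",cv2.convertScaleAbs(cv2.resize(im,None,fx=3.6,fy=3.6,interpolation=cv2.INTER_CUBIC),alpha=1.3))
a,b=cv2.imread("pics/g_scene.png"),cv2.imread("pics/g_top.png"); cv2.imwrite("pics/g1.png",cv2.hconcat([a,b]))
E
```

```text
[ 0.57551617 -0.08915473  0.0167406 ] [-1.79941016e+02  1.10362439e-01  2.64981510e+01]
total [ 0.0014  0.0005 -0.0013] per row [ 0.0014  0.0005 -0.0013] z axis [-2.2e-03  1.0e-04 -1.0e+00] q [ -8.8  10.8  -7.2  72.1  -0.  144.7]
```

View pics/g1.png

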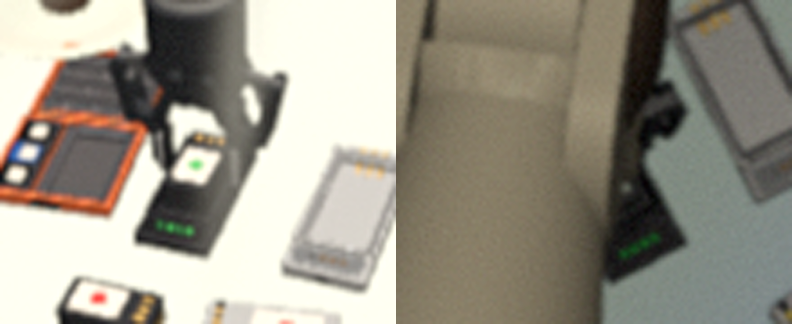

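Call:
{"method": "play_rows", "body": {"steps": [[[0.0014,0,-0.001,0],[0,0,0,0],[0,0,0,0],[0,0,0,0],[0,0,0,0]]], "gripper": 0.02, "squeeze": 50}}

```text
time: 10.28
ee_pos: [0.5779, -0.0885, 0.0204]
tcp_rot: [180.0, -0.0, 26.5]
wrist_force: [0.6, 0.7, 4.4]
opening: 0.0364
grasp_force: 51.0
```

Call:
{"method": "play_rows", "body": {"steps": [[[0,0,0,0],[0,0,0,0],[0,0,0,0],[0,0,-0.003,0],[0,0,-0.003,0]]]}}

```text
time: 10.7
ee_pos: [0.5767, -0.0884, 0.0252]
tcp_rot: [-179.9, 0.1, 26.5]
wrist_force: [-0.2, 0.6, -1.9]
opening: 0.037
grasp_force: 50.4
```

Call:
{"method": "play_rows", "body": {"steps": [[[0,0,-0.008,0],[0,0,-0.01,0],[0,0,-0.012,0],[0,0,-0.012,0],[0,0,0,0]]]}}

```text
time: 11.12
ee_pos: [0.5788, -0.0887, 0.0713]
tcp_rot: [179.9, -0.2, 26.5]
wrist_force: [0.1, 0.7, -0.1]
opening: 0.0367
grasp_force: 50.5
```

```bash
python3 - <<'E'
from workcell import bot
from h import *
o=bot.get_obs(); print(o["ee_pos"],o["tcp_rot"],o["opening"])
plan(o,[.5285,-.0056,.06],10)
s=bot.camera("scene"); u=proj(s,[.577,-.089,.03])[0].astype(int); im=s["img"][u[1]-55:u[1]+45,u[0]-75:u[0]+55]
cv2.imwrite(f"pics/g2.png",cv2.resize(im,None,fx=4,fy=4,interpolation=cv2.INTER_CUBIC))
E
```

```text
[ 0.57884531 -0.08870735  0.07125645] [ 1.79858039e+02 -1.72951902e-01  2.65056461e+01] 0.03668168665300155
total [-0.008  -0.0969  0.011 ] per row [-0.0008 -0.0097  0.0011] z axis [ 3.8e-03 -9.0e-04 -1.0e+00] q [ -8.7   9.5  -2.7  77.6  -0.  144.8]
```

View pics/g2.png

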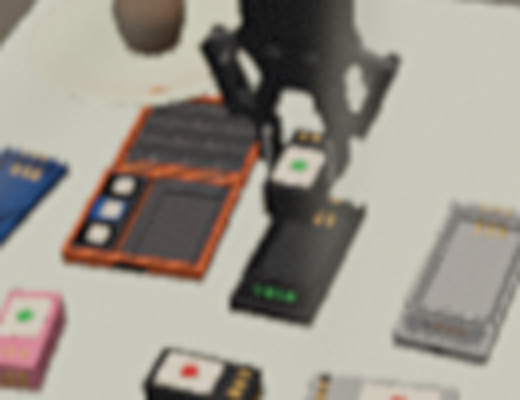

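Call:
{"method": "play_rows", "body": {"steps": [[[-0.0007,-0.0096,0,0],[-0.0007,-0.0096,0,0],[-0.0007,-0.0096,0,0],[-0.0007,-0.0096,0,0],[-0.0007,-0.0096,0,0]]]}}

```text
time: 11.58
ee_pos: [0.5519, -0.0459, 0.0672]
tcp_rot: [-180.0, 0.1, 26.5]
wrist_force: [0.1, 0.4, -2.1]
opening: 0.0371
grasp_force: 50.4
```

Call:
{"method": "play_rows", "body": {"steps": [[[-0.0007,-0.0096,0,0],[-0.0007,-0.0096,0,0],[-0.0007,-0.0096,0,0],[-0.0007,-0.0096,0,0],[-0.0007,-0.0096,0,0]]]}}

```text
time: 12.0
ee_pos: [0.5277, -0.0048, 0.0676]
tcp_rot: [-180.0, 0.0, 26.5]
wrist_force: [0.4, 0.3, -1.8]
opening: 0.0368
grasp_force: 50.4
```

Call:
{"method": "play_rows", "body": {"steps": [[[0,0,0,-0.05],[0,0,0,-0.05],[0,0,0,0],[0,0,0,0],[0,0,0,0]]]}}

```text
time: 12.42
ee_pos: [0.5282, -0.0055, 0.0676]
tcp_rot: [-180.0, 0.0, 32.1]
wrist_force: [-0.6, -0.6, -1.1]
opening: 0.0363
grasp_force: 50.5
```

```bash
python3 - <<'E'
from workcell import bot
from h import *
s=bot.camera("scene")
o=bot.get_obs(); print(o["ee_pos"],o["tcp_rot"],o["opening"])
plan(o,[.5285,-.0056,.0192],10)
zt=o["ee_pos"][2]-.0142+.028
hsv=cv2.cvtColor(s["img"],cv2.COLOR_BGR2HSV); H,S,V=[a.astype(int) for a in cv2.split(hsv)]
u=proj(s,[*o["ee_pos"][:2],zt])[0]
y,x=np.nonzero((abs(H-62)<18)&(S>110)&(V>60)); k=np.hypot(x-u[0],y-u[1])<20
d=np.array([x[k].mean(),y[k].mean()]); w=ray(s,d,zt)[0]
M=R.from_euler("xyz",o["tcp_rot"],degrees=True).as_matrix()
print("dot",d,k.sum(),w,"in tool",(M.T@(np.r_[w,zt]-o["ee_pos"])).round(4))
E
```

```text
[ 0.52820155 -0.0055862   0.06757256] [-1.79986732e+02  3.60335181e-02  3.21558582e+01] 0.03649558346418024
total [0.0003 0.0002 0.0484] per row [0.     0.     0.0048] z axis [-7.e-04 -1.e-04 -1.e+00] q [ -0.6   2.1 -11.1  76.9  -0.  147.2]
dot [nan nan] 0 [nan nan] in tool [nan nan nan]<stdin>:10: RuntimeWarning: Mean of empty slice.
  ret = ret.dtype.type(ret / rcount)
```

Call:
{"method": "play_rows", "body": {"steps": [[[0,0,0.007,0],[0,0,0.007,0],[0,0,0.007,0],[0,0,0.006,0],[0,0,0.005,0]]]}}

```text
time: 12.88
ee_pos: [0.5278, -0.0057, 0.0343]
tcp_rot: [-180.0, 0.1, 32.2]
wrist_force: [-1.0, 0.2, -1.9]
opening: 0.0362
grasp_force: 50.5
```

Call:
{"method": "play_rows", "body": {"steps": [[[0,0,0.005,0],[0,0,0.005,0],[0,0,0.003,0],[0,0,0.002,0],[0,0,0,0]]]}}

```text
time: 13.3
ee_pos: [0.528, -0.0057, 0.0202]
tcp_rot: [-180.0, 0.1, 32.2]
wrist_force: [-0.4, -0.8, -1.9]
opening: 0.0368
grasp_force: 50.5
```

Call:
{"method": "play_rows", "body": {"steps": [[[0,0,0.0005,0],[0,0,0.0005,0],[0,0,0.0005,0],[0,0,0,0],[0,0,0,0]]]}}

```text
time: 13.72
ee_pos: [0.5284, -0.0057, 0.0194]
tcp_rot: [180.0, 0.0, 32.2]
wrist_force: [-0.9, 0.1, -0.1]
opening: 0.0367
grasp_force: 50.6
```

```bash
python3 - <<'E'
from workcell import bot
from h import *
s=bot.camera("scene")
o=bot.get_obs(); print(o["ee_pos"],o["tcp_rot"],o["wrist_force"])
u=proj(s,[.52,-.01,.03])[0].astype(int); im=s["img"][u[1]-55:u[1]+55,u[0]-75:u[0]+75]
cv2.imwrite(f"pics/g3.png",cv2.resize(im,None,fx=4,fy=4,interpolation=cv2.INTER_CUBIC))
E
```

```text
[ 0.52837089 -0.00568448  0.01935174] [1.79996098e+02 1.56711212e-02 3.22366143e+01] [-0.19932549 -0.09752538  0.13780229]
```

View pics/g3.png

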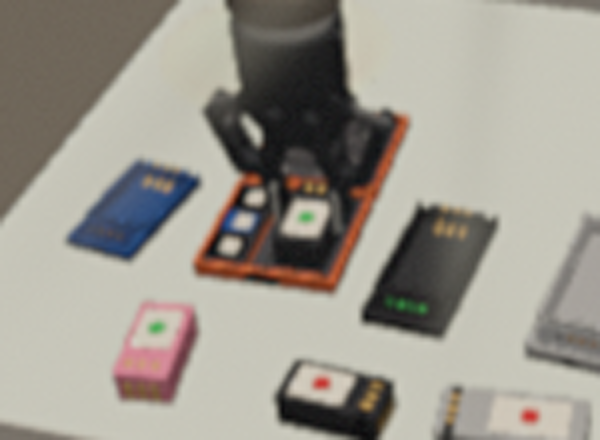

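Call:
{"method": "play_rows", "body": {"steps": [[[0,0,0,0],[0,0,0,0],[0,0,0,0],[0,0,0,0],[0,0,0,0]]], "gripper": 0.05}}

```text
time: 14.18
ee_pos: [0.5282, -0.0057, 0.0191]
tcp_rot: [-180.0, 0.0, 32.2]
wrist_force: [0.6, 0.2, 0.5]
opening: 0.0497
grasp_force: 0.0
```

Call:
{"method": "play_rows", "body": {"steps": [[[0,0,-0.01,0],[0,0,-0.015,0],[0,0,-0.02,0],[0,0,-0.02,-0.12],[0,0,-0.02,-0.12]]]}}

```text
time: 14.6
ee_pos: [0.5282, -0.0057, 0.1058]
tcp_rot: [-180.0, 0.0, 46.3]
wrist_force: [0.3, -0.2, 0.9]
opening: 0.0499
grasp_force: 0.0
```

Call:
{"method": "play_rows", "body": {"steps": [[[0,0,0,-0.124],[0,0,0,-0.124],[0,0,0,-0.124],[0,0,0,-0.124],[0,0,0,-0.124]]], "gripper": 0.054}}

```text
time: 15.02
ee_pos: [0.5284, -0.0057, 0.105]
tcp_rot: [180.0, 0.0, 81.9]
wrist_force: [-0.1, 0.7, -0.6]
opening: 0.0542
grasp_force: 0.0
```

Call:
{"method": "play_rows", "body": {"steps": [[[0,0,0,-0.124],[0,0,0,-0.124],[0,0,0,-0.124],[0,0,0,-0.124],[0,0,0,-0.124]]]}}

```text
time: 15.43
ee_pos: [0.5283, -0.0057, 0.1049]
tcp_rot: [-180.0, 0.0, 117.4]
wrist_force: [0.6, -0.5, 0.0]
opening: 0.0541
grasp_force: 0.0
```

Call:
{"method": "play_rows", "body": {"steps": [[[0,0,0,0],[0,0,0,0],[0,0,0,0],[0,0,0,0],[0,0,0,0]]]}}

```text
time: 15.85
ee_pos: [0.5282, -0.0057, 0.1042]
tcp_rot: [-180.0, -0.0, 116.9]
wrist_force: [0.3, 0.7, 0.1]
opening: 0.0538
grasp_force: 0.0
```

```bash
python3 - <<'E'
from workcell import bot
from h import *
o=bot.get_obs(); print(o["ee_pos"],o["tcp_rot"])
plan(o,[.4267,-.152,.05],10)
s=bot.camera("scene")
for d in dots(s,"scene"):
    print(d[0],d[1].round(1),d[2],ray(s,d[1],.033).round(4))
E
```

```text
[ 0.52822675 -0.00567413  0.10416249] [-1.79960440e+02 -8.17642384e-03  1.16923799e+02]
total [-0.0845 -0.1567  0.0543] per row [-0.0085 -0.0157  0.0054] z axis [-7.e-04 -2.e-04 -1.e+00] q [-0.6  1.4 -7.7 80.9 -0.  62.5]
red [185.  166.5] 4 [[0.4548 0.0174]]
red [213.  201.5] 6 [[ 0.4194 -0.1471]]
red [265.  209.5] 6 [[ 0.4918 -0.2621]]
red [363.1 225.3] 86 [[ 0.6168 -0.4651]]
red [318.3 224.9] 9 [[ 0.5439 -0.3881]]
green [349.  248.5] 4 [[ 0.536  -0.4796]]
```

Call:
{"method": "play_rows", "body": {"steps": [[[-0.0085,-0.0157,0.004,0],[-0.0085,-0.0157,0.004,0],[-0.0085,-0.0157,0.004,0],[-0.0085,-0.0157,0.004,0],[-0.0085,-0.0157,0.004,0]]]}}

```text
time: 16.32
ee_pos: [0.4771, -0.0798, 0.084]
tcp_rot: [-180.0, -0.0, 117.0]
wrist_force: [-0.8, -0.1, -0.0]
opening: 0.0538
grasp_force: 0.0
```

Call:
{"method": "play_rows", "body": {"steps": [[[-0.0085,-0.0157,0.004,0],[-0.0085,-0.0157,0.004,0],[-0.0085,-0.0157,0.004,0],[-0.0085,-0.0157,0.004,0],[-0.0085,-0.0157,0.004,0]]]}}

```text
time: 16.73
ee_pos: [0.4265, -0.1534, 0.064]
tcp_rot: [-180.0, -0.0, 117.0]
wrist_force: [1.0, -0.0, 0.8]
opening: 0.0544
grasp_force: 0.0
```

Call:
{"method": "play_rows", "body": {"steps": [[[0,0,0,0],[0,0,0,0],[0,0,0,0],[0,0,0,0],[0,0,0,0]]]}}

```text
time: 17.15
ee_pos: [0.4275, -0.1523, 0.0643]
tcp_rot: [-180.0, 0.0, 117.1]
wrist_force: [0.5, 1.0, -0.6]
opening: 0.0541
grasp_force: 0.0
```

```bash
python3 - <<'E'
from workcell import bot
from h import *
o=bot.get_obs(); print(o["ee_pos"],o["tcp_rot"])
plan(o,[.4267,-.152,.0142],1)
E
```

```text
[ 0.42747433 -0.15226753  0.06434018] [-1.79975126e+02  2.47794902e-04  1.17074652e+02]
total [ 0.0006 -0.0005  0.0501] per row [ 0.0006 -0.0005  0.0501] z axis [-4.e-04 -2.e-04 -1.e+00] q [-19.6  -8.2 -21.2  76.9  -0.   43.3]
```

Call:
{"method": "play_rows", "body": {"steps": [[[0.0006,-0.0005,0.012,0],[0,0,0.012,0],[0,0,0.011,0],[0,0,0.01,0],[0,0,0.005,0]]]}}

```text
time: 17.57
ee_pos: [0.4252, -0.152, 0.0118]
tcp_rot: [-179.9, -0.1, 117.0]
wrist_force: [-0.7, 0.3, -0.2]
opening: 0.0539
grasp_force: 0.0
```

Call:
{"method": "play_rows", "body": {"steps": [[[0,0,0,0],[0,0,0,0],[0,0,0,0],[0,0,0,0],[0,0,0,0]]], "gripper": 0.02}}

```text
time: 17.98
ee_pos: [0.4265, -0.1526, 0.0145]
tcp_rot: [-180.0, 0.0, 117.0]
wrist_force: [1.2, 0.6, -1.8]
opening: 0.0365
grasp_force: 51.8
```

Call:
{"method": "play_rows", "body": {"steps": [[[0,0,0,0],[0,0,0,0],[0,0,0,0],[0,0,0,0],[0,0,-0.003,0]]]}}

```text
time: 18.4
ee_pos: [0.4259, -0.1523, 0.0168]
tcp_rot: [-179.9, -0.0, 117.0]
wrist_force: [-0.3, -0.9, -1.6]
opening: 0.0369
grasp_force: 51.8
```

Call:
{"method": "play_rows", "body": {"steps": [[[0,0,-0.01,0],[0,0,-0.02,0],[0,0,-0.02,0],[0,0,-0.02,0],[0,0,0,0]]]}}

```text
time: 18.82
ee_pos: [0.4282, -0.1531, 0.0919]
tcp_rot: [179.8, 0.2, 117.0]
wrist_force: [1.1, 0.2, -0.8]
opening: 0.0372
grasp_force: 51.9
```

Call:
{"method": "play_rows", "body": {"steps": [[[0,0,0,-0.1202],[0,0,0,-0.1202],[0,0,0,-0.1202],[0,0,0,-0.1202],[0,0,0,-0.1202]]]}}

```text
time: 19.23
ee_pos: [0.4262, -0.1524, 0.0871]
tcp_rot: [-180.0, -0.0, 151.8]
wrist_force: [0.8, 0.0, -2.2]
opening: 0.0363
grasp_force: 51.9
```

Call:
{"method": "play_rows", "body": {"steps": [[[0,0,0,-0.1202],[0,0,0,-0.1202],[0,0,0,-0.1202],[0,0,0,-0.1202],[0,0,0,-0.1202]]]}}

```text
time: 19.65
ee_pos: [0.4262, -0.1524, 0.087]
tcp_rot: [180.0, -0.1, -173.8]
wrist_force: [0.7, -0.0, -2.6]
opening: 0.0367
grasp_force: 51.9
```

Call:
{"method": "play_rows", "body": {"steps": [[[0,0,0,-0.1202],[0,0,0,-0.1202],[0,0,0,-0.1202],[0,0,0,0],[0,0,0,0]]]}}

```text
time: 20.07
ee_pos: [0.4262, -0.1524, 0.0871]
tcp_rot: [180.0, -0.0, -153.7]
wrist_force: [-0.7, 0.2, -1.0]
opening: 0.0366
grasp_force: 51.9
```

```bash
python3 - <<'E'
from workcell import bot
from h import *
o=bot.get_obs(); print(o["ee_pos"],o["tcp_rot"])
plan(o,[.5771,-.0891,.06],5)
s=bot.camera("scene")
cv2.imwrite("pics/s4.png",cv2.resize(s["img"][100:260,130:350],None,fx=3.5,fy=3.5,interpolation=cv2.INTER_CUBIC))
E
```

```text
[ 0.42623197 -0.15239761  0.08710421] [ 1.79986083e+02 -4.18864009e-02 -1.53654324e+02]
total [-0.1633 -0.0102  0.027 ] per row [-0.0327 -0.002   0.0054] z axis [-8.e-04 -1.e-04 -1.e+00] q [-19.7  -8.7 -19.2  79.6  -0.  -46. ]
```

View pics/s4.png

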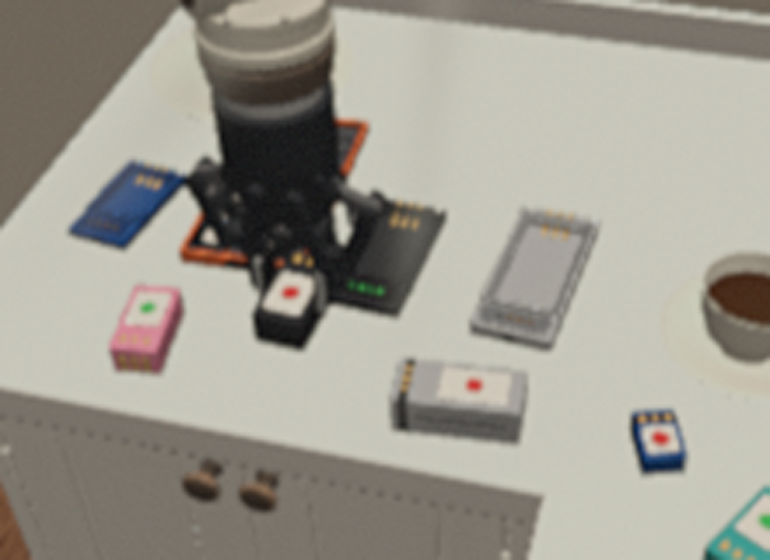

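Call:
{"method": "play_rows", "body": {"steps": [[[-0.0163,-0.001,0.0025,0],[-0.0163,-0.001,0.0025,0],[-0.0163,-0.001,0.0025,0],[-0.0163,-0.001,0.0025,0],[-0.0163,-0.001,0.0025,0]]]}}

```text
time: 20.53
ee_pos: [0.5021, -0.1201, 0.0744]
tcp_rot: [180.0, -0.0, -153.7]
wrist_force: [-0.4, -0.5, -1.4]
opening: 0.0367
grasp_force: 51.9
```

Call:
{"method": "play_rows", "body": {"steps": [[[-0.0163,-0.001,0.0025,0],[-0.0163,-0.001,0.0025,0],[-0.0163,-0.001,0.0025,0],[-0.0163,-0.001,0.0025,0],[-0.0163,-0.001,0.0025,0]]]}}

```text
time: 20.95
ee_pos: [0.5772, -0.0881, 0.0617]
tcp_rot: [180.0, -0.1, -153.7]
wrist_force: [0.1, 0.2, -1.8]
opening: 0.0368
grasp_force: 51.9
```

Call:
{"method": "play_rows", "body": {"steps": [[[0,0,0,0],[0,0,0,0],[0,0,0,0],[0,0,0,0],[0,0,0,0]]]}}

```text
time: 21.37
ee_pos: [0.5762, -0.0888, 0.0624]
tcp_rot: [-180.0, -0.0, -153.5]
wrist_force: [-0.4, 0.2, -1.0]
opening: 0.0368
grasp_force: 51.8
```

```bash
cat >> h.py <<'E'
def held(s,o,zrel,rad=20):
    """red sticker of the held pack: tool-frame position, its top face zrel above the TCP"""
    zt=o["ee_pos"][2]+zrel; u=proj(s,[*o["ee_pos"][:2],zt])[0]
    M=R.from_euler("xyz",o["tcp_rot"],degrees=True).as_matrix()
    for d in dots(s,"s"):
        if np.hypot(*(d[1]-u))<rad:
            w=ray(s,d[1],zt)[0]; print("dot",d[0],d[1].round(1),d[2],w.round(4),"in tool",(M.T@(np.r_[w,zt]-o["ee_pos"])).round(4))
E
python3 - <<'E'
from workcell import bot
from h import *
s=bot.camera("scene")
o=bot.get_obs(); print(o["ee_pos"],o["tcp_rot"])
plan(o,[.5771,-.0891,.0203],1)
held(s,o,.0139)
E
```

```text
[ 0.57621624 -0.08880342  0.06236348] [-1.79996832e+02 -2.45282735e-02 -1.53498427e+02]
total [-0.0007 -0.0007  0.0421] per row [-0.0007 -0.0007  0.0421] z axis [-4.e-04 -2.e-04 -1.e+00] q [ -8.8   9.6  -3.6  76.9  -0.  -35.3]
dot red [239.5 152.5] 4 [ 0.5701 -0.0898] in tool [ 0.0059  0.0019 -0.0139]
```

Call:
{"method": "play_rows", "body": {"steps": [[[-0.0003,-0.0007,0.008,0],[0,0,0.008,0],[0,0,0.008,0],[0,0,0.006,0],[0,0,0.004,0]]]}}

```text
time: 21.83
ee_pos: [0.5764, -0.0889, 0.0264]
tcp_rot: [179.9, -0.1, -153.4]
wrist_force: [0.7, -0.8, -1.3]
opening: 0.0367
grasp_force: 51.8
```

Call:
{"method": "play_rows", "body": {"steps": [[[0,0,0.003,0],[0,0,0.002,0],[0,0,0.0015,0],[0,0,0.001,0],[0,0,0.0005,0]]]}}

```text
time: 22.25
ee_pos: [0.5772, -0.089, 0.0202]
tcp_rot: [-180.0, -0.0, -153.4]
wrist_force: [-0.6, 0.0, -1.4]
opening: 0.037
grasp_force: 51.8
```

Call:
{"method": "play_rows", "body": {"steps": [[[0,0,0.0003,0],[0,0,0,0],[0,0,0,0],[0,0,0,0],[0,0,0,0]]]}}

```text
time: 22.67
ee_pos: [0.5772, -0.089, 0.0199]
tcp_rot: [180.0, -0.0, -153.4]
wrist_force: [-1.1, -0.3, -0.6]
opening: 0.0365
grasp_force: 51.8
```

```bash
python3 - <<'E'
from workcell import bot
from h import *
s=bot.camera("scene")
o=bot.get_obs(); print(o["ee_pos"],o["tcp_rot"],o["wrist_force"])
u=proj(s,[.57,-.09,.03])[0].astype(int); im=s["img"][u[1]-45:u[1]+45,u[0]-55:u[0]+55]
cv2.imwrite(f"pics/g5.png",cv2.resize(im,None,fx=4,fy=4,interpolation=cv2.INTER_CUBIC))
held(s,o,.0139)
E
```

```text
[ 0.5771621  -0.08901588  0.01984537] [ 1.79996974e+02 -3.15499156e-02 -1.53439010e+02] [-0.38612104 -0.52918836 -1.10294994]
```

View pics/g5.png

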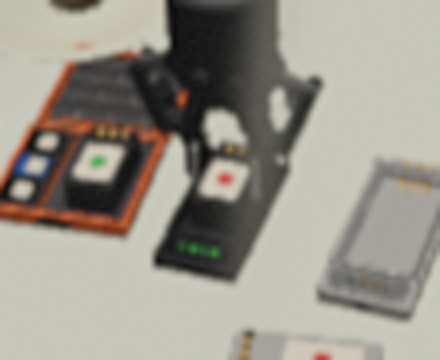

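Call:
{"method": "play_rows", "body": {"steps": [[[0,0,0.0005,0],[0,0,0,0],[0,0,0,0],[0,0,0,0],[0,0,0,0]]]}}

```text
time: 23.13
ee_pos: [0.5772, -0.089, 0.0194]
tcp_rot: [180.0, -0.0, -153.4]
wrist_force: [0.1, 0.8, 0.9]
opening: 0.0366
grasp_force: 52.0
```

Call:
{"method": "play_rows", "body": {"steps": [[[0,0,0,0],[0,0,0,0],[0,0,0,0],[0,0,0,0],[0,0,0,0]]], "gripper": 0.05}}

```text
time: 23.55
ee_pos: [0.5771, -0.089, 0.0193]
tcp_rot: [180.0, -0.0, -153.4]
wrist_force: [-0.2, -0.6, 0.2]
opening: 0.0498
grasp_force: 0.0
```

Call:
{"method": "play_rows", "body": {"steps": [[[0,0,-0.01,0],[0,0,-0.02,0],[0,0,-0.02,0],[0,0,-0.02,0],[0,0,-0.02,-0.111]]]}}

```text
time: 23.97
ee_pos: [0.5771, -0.089, 0.1111]
tcp_rot: [-180.0, -0.0, -147.2]
wrist_force: [0.4, 0.5, 0.5]
opening: 0.0496
grasp_force: 0.0
```

Call:
{"method": "play_rows", "body": {"steps": [[[0,0,0,-0.124],[0,0,0,-0.124],[0,0,0,-0.124],[0,0,0,-0.124],[0,0,0,-0.124]]], "gripper": 0.058}}

```text
time: 24.38
ee_pos: [0.5773, -0.089, 0.1102]
tcp_rot: [-180.0, -0.0, -111.2]
wrist_force: [-0.3, 0.1, -0.0]
opening: 0.0581
grasp_force: 0.0
```

Call:
{"method": "play_rows", "body": {"steps": [[[0,0,0,-0.124],[0,0,0,-0.124],[0,0,0,-0.124],[0,0,0,-0.124],[0,0,0,-0.124]]]}}

```text
time: 24.8
ee_pos: [0.5773, -0.089, 0.1102]
tcp_rot: [180.0, -0.0, -75.7]
wrist_force: [0.4, -0.1, -0.2]
opening: 0.0578
grasp_force: 0.0
```

Call:
{"method": "play_rows", "body": {"steps": [[[0,0,0,-0.124],[0,0,0,-0.124],[0,0,0,-0.124],[0,0,0,0],[0,0,0,0]]]}}

```text
time: 25.22
ee_pos: [0.5773, -0.089, 0.1099]
tcp_rot: [180.0, -0.0, -54.9]
wrist_force: [-0.2, 0.7, -0.4]
opening: 0.0581
grasp_force: 0.0
```

```bash
python3 - <<'E'
from workcell import bot
from h import *
o=bot.get_obs(); print(o["ee_pos"],o["tcp_rot"])
plan(o,[.483,-.2565,.07],10)
s=bot.camera("scene")
for d in dots(s,"scene"):
    print(d[0],d[1].round(1),d[2],ray(s,d[1],.033).round(4))
E
```

```text
[ 0.57728662 -0.0889832   0.10990721] [ 1.79988279e+02 -8.66655467e-03 -5.49429700e+01]
total [0.083  0.1734 0.04  ] per row [0.0083 0.0173 0.004 ] z axis [-1.e-04 -2.e-04 -1.e+00] q [  -8.8    8.9    1.    82.1   -0.  -133.8]
red [265.  209.5] 6 [[ 0.4918 -0.2621]]
red [363.1 225.4] 84 [[ 0.6167 -0.4652]]
red [318.3 224.6] 7 [[ 0.5446 -0.3874]]
green [349.  248.5] 4 [[ 0.536  -0.4796]]
```

Call:
{"method": "play_rows", "body": {"steps": [[[0.0083,0.0173,0.004,0],[0.0083,0.0173,0.004,0],[0.0083,0.0173,0.004,0],[0.0083,0.0173,0.004,0],[0.0083,0.0173,0.004,0]]]}}

```text
time: 25.68
ee_pos: [0.5301, -0.1735, 0.0894]
tcp_rot: [180.0, 0.0, -54.9]
wrist_force: [-0.2, 0.4, 0.7]
opening: 0.0576
grasp_force: 0.0
```

Call:
{"method": "play_rows", "body": {"steps": [[[0.0083,0.0173,0.004,0],[0.0083,0.0173,0.004,0],[0.0083,0.0173,0.004,0],[0.0083,0.0173,0.004,0],[0.0083,0.0173,0.004,0]]]}}

```text
time: 26.1
ee_pos: [0.4834, -0.2574, 0.0695]
tcp_rot: [180.0, -0.0, -54.9]
wrist_force: [-0.4, -0.5, -0.6]
opening: 0.0582
grasp_force: 0.0
```

Call:
{"method": "play_rows", "body": {"steps": [[[0,0,0,0],[0,0,0,0],[0,0,0,0],[0,0,0,0],[0,0,0,0]]]}}

```text
time: 26.52
ee_pos: [0.4844, -0.256, 0.0696]
tcp_rot: [180.0, -0.0, -54.7]
wrist_force: [0.8, 1.1, 0.5]
opening: 0.058
grasp_force: 0.0
```

```bash
python3 - <<'E'
from workcell import bot
from h import *
o=bot.get_obs(); print(o["ee_pos"],o["tcp_rot"])
plan(o,[.483,-.2565,.017],1)
s=bot.camera("scene")
cv2.imwrite("pics/s6.png",cv2.resize(s["img"][120:260,180:380],None,fx=4,fy=4,interpolation=cv2.INTER_CUBIC))
E
```

```text
[ 0.48437007 -0.25604212  0.06960138] [ 1.79979180e+02 -7.06429513e-04 -5.47007265e+01]
total [-0.0004  0.0014  0.0526] per row [-0.0004  0.0014  0.0526] z axis [-3.e-04 -2.e-04 -1.e+00] q [ -27.9    4.6   -8.2   77.2   -0.  -153.2]
```

View pics/s6.png

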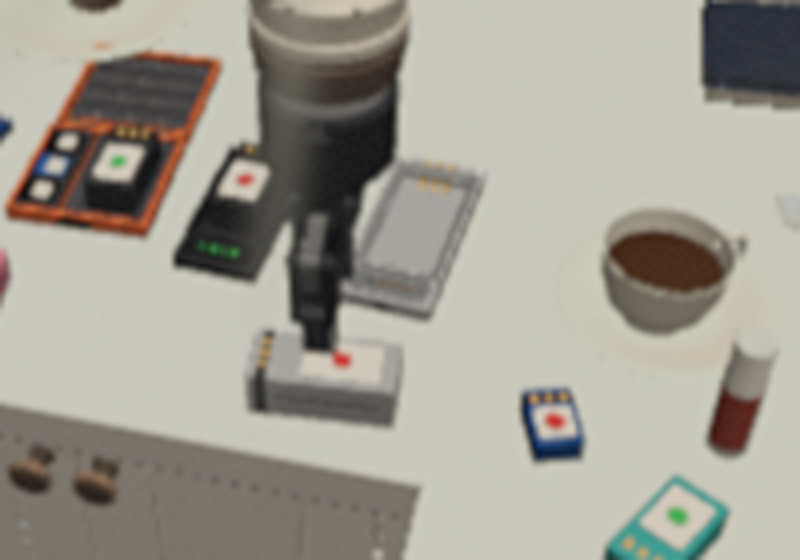

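Call:
{"method": "play_rows", "body": {"steps": [[[-0.0004,0.0014,0.012,0],[0,0,0.012,0],[0,0,0.012,0],[0,0,0.01,0],[0,0,0.0066,0]]]}}

```text
time: 26.98
ee_pos: [0.4815, -0.2566, 0.0143]
tcp_rot: [179.9, 0.1, -54.7]
wrist_force: [0.4, 0.0, -1.0]
opening: 0.0579
grasp_force: 0.0
```

Call:
{"method": "play_rows", "body": {"steps": [[[0,0,0,0],[0,0,0,0],[0,0,0,0],[0,0,0,0],[0,0,0,0]]], "gripper": 0.025, "squeeze": 60}}

```text
time: 27.4
ee_pos: [0.4826, -0.2573, 0.0171]
tcp_rot: [180.0, -0.0, -54.7]
wrist_force: [1.0, -0.0, -2.8]
opening: 0.0406
grasp_force: 62.5
```

Call:
{"method": "play_rows", "body": {"steps": [[[0,0,0,0],[0,0,0,0],[0,0,0,0],[0,0,0,0],[0,0,-0.003,0]]]}}

```text
time: 27.82
ee_pos: [0.4822, -0.257, 0.0193]
tcp_rot: [179.9, 0.1, -54.7]
wrist_force: [-1.2, 0.4, -2.1]
opening: 0.0407
grasp_force: 62.5
```

Call:
{"method": "play_rows", "body": {"steps": [[[0,0,-0.01,0],[0,0,-0.02,0],[0,0,-0.02,0],[0,0,-0.02,0],[0,0,0,0]]]}}

```text
time: 28.23
ee_pos: [0.4843, -0.2581, 0.0949]
tcp_rot: [-179.9, -0.3, -54.7]
wrist_force: [0.9, -0.6, -0.7]
opening: 0.0411
grasp_force: 62.8
```

Call:
{"method": "play_rows", "body": {"steps": [[[0,0,0,0.124],[0,0,0,0.124],[0,0,0,0.124],[0,0,0,0.124],[0,0,0,0.124]]]}}

```text
time: 28.65
ee_pos: [0.4824, -0.2571, 0.0895]
tcp_rot: [179.9, -0.0, -90.6]
wrist_force: [-0.2, 0.6, -2.4]
opening: 0.0409
grasp_force: 62.8
```

Call:
{"method": "play_rows", "body": {"steps": [[[0,0,0,0.124],[0,0,0,0.124],[0,0,0,0.124],[0,0,0,0.124],[0,0,0,0.124]]]}}

```text
time: 29.07
ee_pos: [0.4824, -0.2571, 0.0895]
tcp_rot: [180.0, -0.0, -126.1]
wrist_force: [0.1, 0.2, -3.0]
opening: 0.0408
grasp_force: 62.8
```

Call:
{"method": "play_rows", "body": {"steps": [[[0,0,0,0.124],[0,0,0,0.124],[0,0,0,0.124],[0,0,0,0.124],[0,0,0,0]]]}}

```text
time: 29.48
ee_pos: [0.4824, -0.2571, 0.0895]
tcp_rot: [180.0, -0.1, -154.5]
wrist_force: [-0.8, -0.3, -2.5]
opening: 0.0407
grasp_force: 62.8
```

```bash
python3 - <<'E'
from workcell import bot
from h import *
s=bot.camera("scene")
o=bot.get_obs(); print(o["ee_pos"],o["tcp_rot"],o["grasp_force"],o["wrist_force"])
a=np.radians(25.6)
plan(o,[.6319+.012*np.cos(a),-.200+.012*np.sin(a),.07],10)
held(s,o,.036-.017)
E
```

```text
[ 0.48238631 -0.257071    0.08950213] [ 1.79976796e+02 -4.91892601e-02 -1.54064104e+02] 62.74743676185608 [ 0.59355783  0.19900634 -2.20911695]
total [-0.1714 -0.0141  0.0193] per row [-0.0171 -0.0014  0.0019] z axis [-9.e-04 -0.e+00 -1.e+00] q [-28.    4.2  -6.5  79.4  -0.  -54. ]
dot red [260.  190.5] 6 [ 0.4758 -0.2602] in tool [ 0.0073  0.0001 -0.019 ]
```

Call:
{"method": "play_rows", "body": {"steps": [[[-0.0171,-0.0014,0.0019,0],[-0.0171,-0.0014,0.0019,0],[-0.0171,-0.0014,0.0019,0],[-0.0171,-0.0014,0.0019,0],[-0.0171,-0.0014,0.0019,0]]]}}

```text
time: 29.95
ee_pos: [0.5632, -0.2259, 0.0799]
tcp_rot: [180.0, -0.0, -153.9]
wrist_force: [-0.1, -0.6, -2.0]
opening: 0.0408
grasp_force: 62.7
```

Call:
{"method": "play_rows", "body": {"steps": [[[-0.0171,-0.0014,0.0019,0],[-0.0171,-0.0014,0.0019,0],[-0.0171,-0.0014,0.0019,0],[-0.0171,-0.0014,0.0019,0],[-0.0171,-0.0014,0.0019,0]]]}}

```text
time: 30.37
ee_pos: [0.6432, -0.1949, 0.0702]
tcp_rot: [180.0, -0.1, -153.9]
wrist_force: [1.1, -0.9, -2.2]
opening: 0.0406
grasp_force: 62.7
```

Call:
{"method": "play_rows", "body": {"steps": [[[0,0,0,0],[0,0,0,0],[0,0,0,0],[0,0,0,0],[0,0,0,0]]]}}

```text
time: 30.78
ee_pos: [0.642, -0.1957, 0.071]
tcp_rot: [-180.0, -0.0, -154.2]
wrist_force: [0.2, -0.6, -2.2]
opening: 0.041
grasp_force: 62.6
```

```bash
python3 - <<'E'
from workcell import bot
from h import *
s=bot.camera("scene")
o=bot.get_obs(); print(o["ee_pos"],o["tcp_rot"],o["grasp_force"],o["wrist_force"])
a=np.radians(25.6)
plan(o,[.6319+.012*np.cos(a),-.200+.012*np.sin(a),.0231],1)
E
```

```text
[ 0.64208329 -0.19568977  0.07098514] [-1.79994675e+02 -2.77289363e-02 -1.54178627e+02] 62.57354021072388 [-0.24117082  0.21654116 -1.82941227]
total [-0.001   0.0005  0.0479] per row [-0.001   0.0005  0.0479] z axis [-4.e-04 -3.e-04 -1.e+00] q [-16.9  21.5  11.9  80.4  -0.  -42.8]
```

Call:
{"method": "play_rows", "body": {"steps": [[[-0.001,0.0005,0.01,0],[0,0,0.01,0],[0,0,0.008,0],[0,0,0.006,0],[0,0,0.004,0]]]}}

```text
time: 31.25
ee_pos: [0.6424, -0.1942, 0.0308]
tcp_rot: [179.9, -0.1, -154.2]
wrist_force: [-0.3, -0.1, -1.8]
opening: 0.0406
grasp_force: 62.6
```

Call:
{"method": "play_rows", "body": {"steps": [[[0,0,0.003,0],[0,0,0.003,0],[0,0,0.002,0],[0,0,0.001,0],[0,0,0.0005,0]]]}}

```text
time: 31.67
ee_pos: [0.6433, -0.1944, 0.0232]
tcp_rot: [-180.0, -0.0, -154.2]
wrist_force: [-0.3, -0.8, -0.7]
opening: 0.0406
grasp_force: 62.6
```

Call:
{"method": "play_rows", "body": {"steps": [[[0,0,0.0005,0],[0,0,0,0],[0,0,0,0],[0,0,0,0],[0,0,0,0]]]}}

```text
time: 32.08
ee_pos: [0.6433, -0.1944, 0.0228]
tcp_rot: [-180.0, -0.0, -154.2]
wrist_force: [0.2, -0.7, -2.1]
opening: 0.0414
grasp_force: 62.6
```

```bash
python3 - <<'E'
from workcell import bot
from h import *
o=bot.get_obs(); print(o["ee_pos"],o["tcp_rot"],o["grasp_force"],o["wrist_force"],o["torque"])
E
```

```text
[ 0.64326014 -0.19440271  0.02277547] [-1.79999575e+02 -2.80725397e-02 -1.54179843e+02] 62.619009017944336 [ 0.19993832 -0.70287093 -2.09384736] [ 0.00562795 -0.02497887 -0.02926354]
```

Call:
{"method": "play_rows", "body": {"steps": [[[0,0,0.0005,0],[0,0,0.0003,0],[0,0,0,0],[0,0,0,0],[0,0,0,0]]]}}

```text
time: 32.5
ee_pos: [0.6431, -0.1944, 0.0218]
tcp_rot: [180.0, -0.0, -154.2]
wrist_force: [-0.7, 0.4, -2.0]
opening: 0.0409
grasp_force: 62.6
```

Call:
{"method": "play_rows", "body": {"steps": [[[0,0,0,0],[0,0,0,0],[0,0,0,0],[0,0,0,0],[0,0,0,0]]], "gripper": 0.053}}

```text
time: 32.92
ee_pos: [0.6432, -0.1944, 0.022]
tcp_rot: [-180.0, -0.0, -154.2]
wrist_force: [0.2, 0.1, -0.2]
opening: 0.0528
grasp_force: 0.0
```

Call:
{"method": "play_rows", "body": {"steps": [[[0,0,-0.01,0],[0,0,-0.02,0],[0,0,-0.02,0],[0,0,-0.02,0],[0,0,-0.03,0]]]}}

```text
time: 33.33
ee_pos: [0.6424, -0.1941, 0.1218]
tcp_rot: [179.9, -0.1, -154.2]
wrist_force: [-0.3, -0.4, -0.2]
opening: 0.0529
grasp_force: 0.0
```

Call:
{"method": "play_rows", "body": {"steps": [[[0,0,0,-0.1055],[0,0,0,-0.1055],[0,0,0,-0.1055],[0,0,0,-0.1055],[0,0,0,0]]], "gripper": 0.048}}

```text
time: 33.75
ee_pos: [0.6433, -0.1944, 0.1228]
tcp_rot: [-180.0, -0.0, -129.7]
wrist_force: [0.4, 0.1, -0.1]
opening: 0.0475
grasp_force: 0.0
```

```bash
python3 - <<'E'
from workcell import bot
from h import *
o=bot.get_obs(); print(o["ee_pos"],o["tcp_rot"],o["wrist_force"])
plan(o,[.5582,-.378,.08],10)
E
```

```text
[ 0.64334531 -0.1943869   0.12278104] [-1.79982503e+02 -1.34968982e-02 -1.29731099e+02] [ 0.41565145  0.07819021 -0.05157199]
total [ 0.1956 -0.0519  0.0428] per row [ 0.0196 -0.0052  0.0043] z axis [ 1.e-04 -4.e-04 -1.e+00] q [-16.8  21.2  17.3  86.1  -0.  -67.1]
```

Call:
{"method": "play_rows", "body": {"steps": [[[0.0196,-0.0052,0.0043,0],[0.0196,-0.0052,0.0043,0],[0.0196,-0.0052,0.0043,0],[0.0196,-0.0052,0.0043,0],[0.0196,-0.0052,0.0043,0]]]}}

```text
time: 34.17
ee_pos: [0.5998, -0.2869, 0.1008]
tcp_rot: [-180.0, -0.0, -130.2]
wrist_force: [1.2, -0.4, -0.3]
opening: 0.048
grasp_force: 0.0
```

Call:
{"method": "play_rows", "body": {"steps": [[[0.0196,-0.0052,0.0043,0],[0.0196,-0.0052,0.0043,0],[0.0196,-0.0052,0.0043,0],[0.0196,-0.0052,0.0043,0],[0.0196,-0.0052,0.0043,0]]]}}

```text
time: 34.58
ee_pos: [0.5566, -0.3789, 0.0794]
tcp_rot: [-180.0, -0.0, -130.2]
wrist_force: [-0.5, -0.2, -0.9]
opening: 0.0478
grasp_force: 0.0
```

Call:
{"method": "play_rows", "body": {"steps": [[[0,0,0,0],[0,0,0,0],[0,0,0,0],[0,0,0,0],[0,0,0,0]]]}}

```text
time: 35.0
ee_pos: [0.5576, -0.3772, 0.0793]
tcp_rot: [-180.0, -0.0, -130.0]
wrist_force: [-0.5, -0.5, 0.5]
opening: 0.0482
grasp_force: 0.0
```

```bash
python3 - <<'E'
from workcell import bot
from h import *
o=bot.get_obs(); print(o["ee_pos"],o["tcp_rot"],o["wrist_force"])
plan(o,[.5582,-.378,.0095],1)
s=bot.camera("scene"); t=bot.camera("top")
for d in dots(t,"top"): print("top",d[0],d[1].round(1),d[2],[ray(t,d[1],z).round(4) for z in(.019,.034,.042)])
cv2.imwrite("pics/s7.png",cv2.resize(s["img"][100:260,180:380],None,fx=3.75,fy=3.75,interpolation=cv2.INTER_CUBIC))
E
```

```text
[ 0.55760531 -0.3772323   0.07934401] [-1.79996843e+02 -2.27484286e-02 -1.29987118e+02] [-0.5402432  -0.4984739   0.51425004]
total [ 0.0002 -0.0009  0.0698] per row [ 0.0002 -0.0009  0.0698] z axis [-2.e-04 -3.e-04 -1.e+00] q [-34.1  21.6  13.   81.4  -0.  -84.1]
top red [269.4 163.6] 13 [array([[ 0.641 , -0.2009]]), array([[ 0.6377, -0.2004]]), array([[ 0.6359, -0.2001]])]
top red [228.  190.8] 12 [array([[ 0.5732, -0.0928]]), array([[ 0.5708, -0.0938]]), array([[ 0.5696, -0.0943]])]
top green [195.5 211.2] 10 [array([[ 0.5233, -0.0092]]), array([[ 0.5217, -0.0114]]), array([[ 0.5208, -0.0125]])]
top green [201.5 268.5] 12 [array([[ 0.3795, -0.0229]]), array([[ 0.3798, -0.0249]]), array([[ 0.38 , -0.026]])]
```

View pics/s7.png

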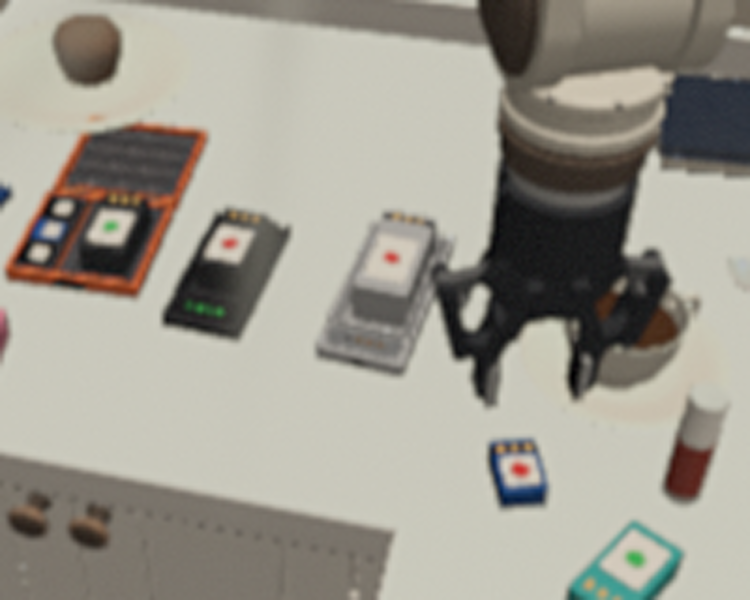

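Call:
{"method": "play_rows", "body": {"steps": [[[0,-0.0009,0.015,0],[0,0,0.015,0],[0,0,0.015,0],[0,0,0.01,0],[0,0,0.008,0]]]}}

```text
time: 35.52
ee_pos: [0.5575, -0.378, 0.0148]
tcp_rot: [179.9, -0.0, -130.0]
wrist_force: [0.3, 0.3, 0.4]
opening: 0.0479
grasp_force: 0.0
```

Call:
{"method": "play_rows", "body": {"steps": [[[0,0,0.004,0],[0,0,0.003,0],[0,0,0,0],[0,0,0,0],[0,0,0,0]]]}}

```text
time: 35.93
ee_pos: [0.558, -0.3788, 0.0097]
tcp_rot: [-180.0, -0.0, -130.0]
wrist_force: [-0.4, -0.1, 0.3]
opening: 0.0476
grasp_force: 0.0
```

Call:
{"method": "play_rows", "body": {"steps": [[[0,0,0,0],[0,0,0,0],[0,0,0,0],[0,0,0,0],[0,0,0,0]]], "gripper": 0.018, "squeeze": 40}}

```text
time: 36.35
ee_pos: [0.5581, -0.3789, 0.0098]
tcp_rot: [-179.9, -0.0, -130.0]
wrist_force: [0.5, -0.1, 5.4]
opening: 0.0308
grasp_force: 40.8
```

Call:
{"method": "play_rows", "body": {"steps": [[[0,0,0,0],[0,0,0,0],[0,0,0,0],[0,0,0,0],[0,0,-0.003,0]]]}}

```text
time: 36.77
ee_pos: [0.5575, -0.3784, 0.0116]
tcp_rot: [179.9, -0.0, -130.0]
wrist_force: [0.2, 0.6, -1.3]
opening: 0.0307
grasp_force: 40.1
```

Call:
{"method": "play_rows", "body": {"steps": [[[0,0,-0.01,0],[0,0,-0.025,0],[0,0,-0.03,0],[0,0,-0.03,0],[0,0,0,0]]]}}

```text
time: 37.18
ee_pos: [0.5596, -0.3798, 0.1146]
tcp_rot: [-179.5, 0.0, -130.0]
wrist_force: [1.0, -0.7, 0.4]
opening: 0.0305
grasp_force: 40.2
```

Call:
{"method": "play_rows", "body": {"steps": [[[0,0,0,0.1208],[0,0,0,0.1208],[0,0,0,0.1208],[0,0,0,0.1208],[0,0,0,0]]]}}

```text
time: 37.6
ee_pos: [0.5577, -0.3785, 0.1072]
tcp_rot: [180.0, -0.0, -158.0]
wrist_force: [0.2, 0.7, 1.1]
opening: 0.0309
grasp_force: 40.2
```

```bash
python3 - <<'E'
from workcell import bot
from h import *
o=bot.get_obs(); print(o["ee_pos"],o["tcp_rot"],o["wrist_force"])
s=bot.camera("scene"); held(s,o,.0098)
plan(o,[.469,.124,.09],20)
# second look at the action charger: gold contacts of rim/pocket and outline check
import pickle; c,_=pickle.load(open("cams.pkl","rb"))
hsv=cv2.cvtColor(c["img"],cv2.COLOR_BGR2HSV); H,S,V=[a.astype(int) for a in cv2.split(hsv)]
m=((abs(H-112)<14)&(S>110)).astype(np.uint8); m[:,:110]=0; m[:,180:]=0; m[:205]=0; m[275:]=0
k=cv2.findContours(cv2.morphologyEx(m,cv2.MORPH_CLOSE,np.ones((7,7))),0,1)[0]; k=max(k,key=cv2.contourArea)[:,0]
r=cv2.minAreaRect((ray(c,k,.013)*1000).astype(np.float32)); print("blue rect",r)
E
```

```text
[ 0.5576612  -0.37848551  0.10718357] [ 1.79988893e+02 -4.49443820e-02 -1.58008442e+02] [0.18122421 0.73441718 1.09890602]
dot red [322.7 196.1] 9 [ 0.5543 -0.3804] in tool [ 0.0038 -0.0005 -0.0098]
total [-0.106   0.4991  0.0172] per row [-0.0053  0.025   0.0009] z axis [-8.e-04 -1.e-04 -1.e+00] q [-34.2  21.6  16.   84.5  -0.  -56.1]
blue rect ((457.3815002441406, 117.72630310058594), (98.88507080078125, 54.152000427246094), 22.286670684814453)
```

Call:
{"method": "play_rows", "body": {"steps": [[[-0.0053,0.015,0,0],[-0.0053,0.025,0,0],[-0.0053,0.025,0.001,0],[-0.0053,0.025,0.001,0],[-0.0053,0.025,0.001,0]]]}}

```text
time: 38.07
ee_pos: [0.5382, -0.2611, 0.104]
tcp_rot: [180.0, -0.0, -157.4]
wrist_force: [0.8, 0.3, -0.0]
opening: 0.0307
grasp_force: 40.1
```

Call:
{"method": "play_rows", "body": {"steps": [[[-0.0053,0.025,0.001,0],[-0.0053,0.025,0.001,0],[-0.0053,0.025,0.001,0],[-0.0053,0.025,0.001,0],[-0.0053,0.025,0.001,0]]]}}

```text
time: 38.48
ee_pos: [0.5153, -0.1352, 0.0992]
tcp_rot: [-180.0, -0.0, -157.4]
wrist_force: [0.6, 0.4, -0.2]
opening: 0.0307
grasp_force: 40.1
```

Call:
{"method": "play_rows", "body": {"steps": [[[-0.0053,0.025,0.001,0],[-0.0053,0.025,0.001,0],[-0.0053,0.025,0.001,0],[-0.0053,0.025,0.001,0],[-0.0053,0.025,0.001,0]]]}}

```text
time: 38.9
ee_pos: [0.4923, -0.0095, 0.0942]
tcp_rot: [-180.0, -0.0, -157.4]
wrist_force: [0.9, 0.7, -0.6]
opening: 0.0302
grasp_force: 40.1
```

Call:
{"method": "play_rows", "body": {"steps": [[[-0.0053,0.025,0.001,0],[-0.0053,0.025,0.001,0],[-0.0053,0.025,0.001,0],[-0.0053,0.025,0.001,0],[-0.0053,0.02,0,0]]]}}

```text
time: 39.32
ee_pos: [0.471, 0.1119, 0.0901]
tcp_rot: [180.0, -0.0, -157.4]
wrist_force: [0.3, 0.2, -1.0]
opening: 0.0308
grasp_force: 40.1
```

Call:
{"method": "play_rows", "body": {"steps": [[[0,0.008,0,0],[0,0.004,0,0],[0,0,0,0],[0,0,0,0],[0,0,0,0]]]}}

```text
time: 39.73
ee_pos: [0.4673, 0.1206, 0.09]
tcp_rot: [-180.0, -0.0, -157.7]
wrist_force: [0.5, 0.8, -0.2]
opening: 0.0306
grasp_force: 40.1
```

```bash
python3 - <<'E'
from workcell import bot
from h import *
o=bot.get_obs(); print(o["ee_pos"],o["tcp_rot"],o["wrist_force"])
s=bot.camera("scene"); held(s,o,.0098)
plan(o,[.469,.124,.0155],1)
E
```

```text
[0.46731727 0.12064466 0.08997237] [-1.79995147e+02 -3.74459569e-02 -1.57701820e+02] [ 0.46190725  0.82014892 -0.15790577]
total [-0.0029  0.0025  0.0745] per row [-0.0029  0.0025  0.0745] z axis [-6.e-04 -3.e-04 -1.e+00] q [ 14.5  -4.6 -15.2  79.5  -0.   -7.8]
```

Call:
{"method": "play_rows", "body": {"steps": [[[-0.0015,0.0013,0.012,0],[-0.0014,0.0012,0.015,0],[0,0,0.015,0],[0,0,0.012,0],[0,0,0.008,0]]]}}

```text
time: 40.2
ee_pos: [0.4681, 0.1244, 0.0258]
tcp_rot: [180.0, -0.1, -157.7]
wrist_force: [-0.7, -1.3, -0.2]
opening: 0.0306
grasp_force: 40.1
```

Call:
{"method": "play_rows", "body": {"steps": [[[0,0,0.005,0],[0,0,0.003,0],[0,0,0.002,0],[0,0,0.001,0],[0,0,0.001,0]]]}}

```text
time: 40.62
ee_pos: [0.4692, 0.125, 0.0163]
tcp_rot: [-180.0, 0.0, -157.7]
wrist_force: [-0.1, -0.0, -0.3]
opening: 0.0308
grasp_force: 40.1
```

Call:
{"method": "play_rows", "body": {"steps": [[[0,0,0.0005,0],[0,0,0.0004,0],[0,0,0,0],[0,0,0,0],[0,0,0,0]]]}}

```text
time: 41.03
ee_pos: [0.4691, 0.125, 0.0157]
tcp_rot: [180.0, 0.0, -157.7]
wrist_force: [-1.4, -0.4, 6.2]
opening: 0.0306
grasp_force: 40.8
```

```bash
python3 - <<'E'
from workcell import bot
from h import *
s=bot.camera("scene")
o=bot.get_obs(); print(o["ee_pos"],o["tcp_rot"],o["wrist_force"],o["torque"])
held(s,o,.0098)
E
```

```text
[0.46912785 0.12499413 0.01568511] [-1.79999953e+02  1.39718635e-02 -1.57687979e+02] [-2.20711197 -0.26925646  6.54706072] [-0.14359148  0.3828812  -0.03278555]
```

Call:
{"method": "play_rows", "body": {"steps": [[[0,0,0,0],[0,0,0,0],[0,0,0,0],[0,0,0,0],[0,0,0,0]]], "gripper": 0.044}}

```text
time: 41.5
ee_pos: [0.4687, 0.1249, 0.0148]
tcp_rot: [180.0, -0.1, -157.7]
wrist_force: [-0.4, -0.5, 0.0]
opening: 0.0439
grasp_force: 0.0
```

Call:
{"method": "play_rows", "body": {"steps": [[[0,0,-0.01,0],[0,0,-0.02,0],[0,0,-0.03,0],[0,0,-0.03,0],[0,0,-0.03,0]]]}}

```text
time: 41.92
ee_pos: [0.4686, 0.1248, 0.137]
tcp_rot: [180.0, -0.0, -157.7]
wrist_force: [0.3, -0.1, 0.5]
opening: 0.0445
grasp_force: 0.0
```

Call:
{"method": "play_rows", "body": {"steps": [[[0.02,0.02,-0.01,0],[0.02,0.03,-0.01,0],[0.02,0.03,0,0],[0.02,0.03,0,0],[0.02,0.03,0,0]]]}}

```text
time: 42.33
ee_pos: [0.322, 0.2169, 0.1561]
tcp_rot: [180.0, 0.0, -157.7]
wrist_force: [-0.0, -0.3, -0.1]
opening: 0.0438
grasp_force: 0.0
```

Call:
{"method": "play_rows", "body": {"steps": [[[0,0.03,0,0],[0,0.03,0,0],[0,0.02,0,0],[0,0,0,0],[0,0,0,0]]]}}

```text
time: 42.75
ee_pos: [0.2924, 0.291, 0.1556]
tcp_rot: [180.0, -0.0, -157.6]
wrist_force: [0.1, 0.3, 0.3]
opening: 0.0439
grasp_force: 0.0
```

```bash
python3 - <<'E'
from workcell import bot
from h import *
t=bot.camera("top"); s=bot.camera("scene")
o=bot.get_obs(); print(o["ee_pos"],o["q"].round(1))
for c,n in((t,"top"),(s,"scene")):
    for d in dots(c,n): print(n,d[0],d[1].round(1),d[2],[ray(c,d[1],z).round(4).tolist() for z in(.025,.034,.042)])
a=cv2.resize(cv2.convertScaleAbs(t["img"][130:260,125:325],alpha=1.8),(400,260)); b=cv2.resize(s["img"][110:240,140:340],(400,260))
cv2.imwrite("pics/fin.png",cv2.resize(cv2.vconcat([a,b]),(769,600)) if 0 else cv2.vconcat([cv2.resize(a,(460,299)),cv2.resize(b,(460,299))]))
E
```

```text
[0.29300869 0.29008371 0.15547789] [ 44.7 -14.8 -16.7  88.1   0.   22.4]
top red [269.4 163.6] 13 [[[0.6397, -0.2007]], [[0.6377, -0.2004]], [[0.6359, -0.2001]]]
top red [227.8 190.8] 11 [[[0.5723, -0.0927]], [[0.5709, -0.0933]], [[0.5696, -0.0939]]]
top red [142.9 235.3] 16 [[[0.4658, 0.1225]], [[0.4653, 0.1201]], [[0.4649, 0.1179]]]
top green [381. 199.] 9 [[[0.5397, -0.4795]], [[0.5386, -0.4769]], [[0.5376, -0.4745]]]
top green [195.7 211.1] 9 [[[0.5229, -0.0105]], [[0.5219, -0.0118]], [[0.521, -0.013]]]
top green [201.5 268.5] 12 [[[0.3796, -0.0237]], [[0.3798, -0.0249]], [[0.38, -0.026]]]
scene red [216.5 134. ] 4 [[[0.63, 0.0838]], [[0.622, 0.0734]], [[0.6149, 0.0641]]]
scene red [201.5 152.2] 4 [[[0.5356, 0.0439]], [[0.5289, 0.034]], [[0.523, 0.0252]]]
scene red [197.2 166. ] 5 [[[0.4858, 0.0022]], [[0.4798, -0.0071]], [[0.4744, -0.0154]]]
scene red [363.2 225.4] 82 [[[0.6238, -0.4628]], [[0.6158, -0.4657]], [[0.6088, -0.4683]]]
scene green [349.  248.5] 4 [[[0.542, -0.4772]], [[0.5352, -0.4799]], [[0.5292, -0.4823]]]
```

View pics/fin.png

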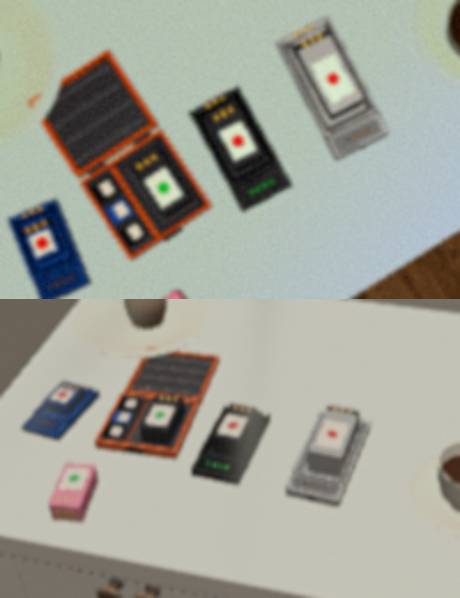

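```bash
python3 - <<'E'
from workcell import bot
from h import *
t=bot.camera("top"); s=bot.camera("scene")
def cen(c,u,g,r=6):
    im=c["img"].astype(float); x0,y0=(np.round(u)-r).astype(int); p=im[y0:y0+2*r+1,x0:x0+2*r+1]
    w=(p[...,1]-np.maximum(p[...,0],p[...,2])) if g else (p[...,2]-np.maximum(p[...,0],p[...,1])); w=np.clip(w-.35*w.max(),0,None)
    y,x=np.mgrid[:2*r+1,:2*r+1]; return np.array([(w*x).sum(),(w*y).sum()])/w.sum()+[x0,y0]
def rd(c,p):
    f,cx,cy,o,M=cam(c); d=M@np.array([(p[0]-cx)/f,(p[1]-cy)/f,1]); return o,d/np.linalg.norm(d)
for n,P,g in(("charged",(.522,-.0115,.033),1),("video",(.571,-.093,.034),0),("drone",(.636,-.200,.042),0),("action",(.4658,.1225,.025),0),("decoy pink",(.38,-.025,.028),1),("decoy turq",(.539,-.478,.028),1)):
    a,da=rd(t,cen(t,proj(t,P)[0],g)); b,db=rd(s,cen(s,proj(s,P)[0],g))
    k=np.linalg.lstsq(np.c_[da,-db],b-a,rcond=None)[0]; X,Y=a+da*k[0],b+db*k[1]
    print(n,((X+Y)/2).round(4),"gap",np.linalg.norm(X-Y).round(4),"expected z",P[2])
E
```

```text
charged [ 0.521  -0.0114  0.0354] gap 0.0013 expected z 0.033
video [ 0.5702 -0.0934  0.0356] gap 0.0012 expected z 0.034
drone [ 0.6346 -0.1995  0.0444] gap 0.0012 expected z 0.042
action [0.4653 0.1226 0.0269] gap 0.0015 expected z 0.025
decoy pink [ 0.3793 -0.024   0.0292] gap 0.0017 expected z 0.028
decoy turq [ 0.5388 -0.4785  0.0293] gap 0.0002 expected z 0.028
```

Every pack's height comes out 1.6–2.4 mm high, close to the camera bias on the packs lying on the desk. All four are seated, so I'm handing in.

```bash
python3 -c "
from workcell import bot
print(bot.job_done())"
```

```text
the job is handed in; nothing more can be done
None
```

I handed the job in at about 43 s: the charged video pack is in the case's pocket and each flat pack is in its own charger, contact end to contact end. The last camera check put every pack within about 3 mm of its pocket's centre and seated; I saw no verdict, and the arm never went near enough to the cup or glue stick to touch them.

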